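# Load, lock and read the drink sample cells in the inspectors' photometer

### The arm

A 6-joint arm with a two-finger parallel gripper is mounted at the origin on the work surface. World frame = base frame: x ahead of the robot, y to its left, z up, the work surface at z = 0. Lengths are in m, angles in rad, forces in N, time in s.
With the tool pointing down it reaches from about 0.4 to 0.825 m from the base axis. Payload 7 kg.
Tool frame: the origin (TCP) lies on the centre line of the jaws, within the pads' length; the fingertips stand tip_reach ahead of it and the grasp point (between the pads) is the TCP (tip_reach is the distance from the TCP to the fingertips, in m); z points along the fingers, y is the line along which they close (so a half turn about z gives the same grasp; the last joint's range is limited). The gripper opens to 88 mm and grips with 3 to 60 N. Pads are 19 mm wide; open, the fingers measure 130 mm over their backs; the gripper's body (78 mm by 193 mm) begins 47 mm behind the grasp point.
Start: joints at [1.406, 0.359, 0.012, 0, -1.224, -0.288], TCP at [0.295, 0.607, 0.207] pointing down, gripper open.
Joint ranges: [-3.07, 3.07], [-1.43, 2.12], [-1.02, 1.25], [-3.03, 1.67], [-3.05, -0], [-3.03, 3.03]. Speed limits (rad/s): [2.39, 2.39, 3.01, 3.14, 3.14, 3.14].

### API

Orientations are given as [roll, pitch, yaw] about the fixed x, y, z axes, in that order (R = Rz(yaw) Ry(pitch) Rx(roll)).
In Python, from station import get_state, grab_frame, calibration, job_done, find_in, mark_of, tip_reach gives the robot as it stands.
- The arm moves only by the shell command python3 -m handwheel 'ROWS' [OPENING] [FORCE]. ROWS is JSON, a list of rows, each an object with "delta_pos": the shift along the world's x, y, z in units of 30 mm (1.0 is 30 mm), a list of three; "dr": the turn, a rotation vector about the world's x, y, z in degrees, a list of three. In form: [{"delta_pos": [tx, ty, tz], "dr": [rx, ry, rz]}, ...]. A call has 1 to 10 rows; each row shifts and turns the commanded pose from where the row before left it; what a row does not reach is not made up. A row lasts 1/10 s, in which the tool goes at most 50 mm and 8.59 degrees, less where a joint would pass 70% of its speed; a pose out of reach is approached as far as the arm can. A call is refused whole if a number of a shift passes 1 or a number of a turn 8.59, either way. A call with a gripper value outside its range is refused whole. OPENING is the closure, from -1 (fully open) to 1 (shut), set as the call begins (- or left out, the last holds). The fingers move at their own pace and stop on an object; FORCE is the grip in N (left out, the last holds). Time passes only in rows, so rows that do not move let the fingers close. It gives the time, the measured TCP pose, the force, the opening and the grip force at its end, in the units of the state.
- get_state(): the state, without advancing time (a new reading comes with each control period).
- grab_frame(name): name is "scene" or "top" or "wrist"; returns the picture (480x640x3 uint8, red, green, blue); there is no depth.
- calibration(name): a dict with "fx", "fy", "cx", "cy" (pixels), "k1" (the pictures are not rectified: a ray, as slopes to the right and down, at radius r is drawn at 1 + k1 r^2 times it, then the intrinsics apply), "extrinsics" (4x4, takes a point from world to camera coordinates). Camera axes: x right, y down, z forward; pixel columns grow to the right and rows downward; lengths in m; the calibration is good to about 2 mm. A picture is of the moment at which its call begins: read the wrist's pose just before it. calibration takes no time and is no camera call; for the wrist camera it gives the pose at the moment of the call.
- job_done(): hands the job in; it is judged then, once.
Trained networks look in the newest picture that a camera, given by its name, has taken for a name from the list of things; names that differ only in an ending like _2 or _b are one class to them, and where a whole thing is asked for, a point or a joint stands for the part that bears it (a point fixed in the world has none). Each returns a list of dicts, best first, with "conf" (0 to 1); they miss things now and then, are a little off and sometimes report something else, mostly with a low value. They report only what shows in the picture. A call takes as long as a camera call. They do not tell look-alikes from the thing itself.
- find_in(camera, query): "location" ([column, row] in pixels, amid what is visible of it).
- mark_of(camera, query): "location" ([column, row] in pixels: a listed point, or the origin of a listed thing).
The state is a dict: "t": time; "q": joint angles; "qd": joint speeds; "joint_efforts": joint torques, N m; "eef_pos": TCP position; "ee_rot": TCP orientation; "force": force on the tool from outside, world axes, zero at the start; "moment": the same for the moment, N m; "width": finger opening in m; "gripper_force": force on a finger pad.
Only numpy, scipy, OpenCV 4.12 (cv2) and the standard library are available. Lean on these libraries where they do the work, as an engineer would, in place of code of your own. Each camera call takes 0.05 s, during which the arm holds its last target. There are 200 camera calls.

### The job

Pull up the spring collar of the bench photometer and turn it until its hold-down bar is swung aside and has dropped home in the released notch. Stand every sample cell on the table fully down in a pocket of its own (any pocket), with its clear faces looking along the light path, from detector to lamp; then pull the collar up again and turn the bar back over the cells until it drops home in the locked notch. Press the reading pedal down to its stop, keep it there for about a second and let it come up; then release the collar once more in the same way, leave the bar swung aside and home in its notch, and stand all the cells upright on the flat cork mat, never knocking over the mug.

Things in the scene. Friction and masses are not known exactly. Their poses are not given: they have to be found in the camera images.
- cell1_center (a point): sample cell 1: 26 mm square body, 28 mm tall, two opposite faces clear, two frosted; 30 mm square white cap (28 to 50 mm up) to take it by, a 3 mm high rib across its top. The point is its centre, 25 mm above its underside; z up; x along the cap rib, square through the clear faces; y through the frosted ones. 70 g. Two or three stand on the table, at any yaw (None = not there)
- cell2_center (a point): sample cell 2: 26 mm square body, 28 mm tall, two opposite faces clear, two frosted; 30 mm square white cap (28 to 50 mm up) to take it by, a 3 mm high rib across its top. The point is its centre, 25 mm above its underside; z up; x along the cap rib, square through the clear faces; y through the frosted ones. 70 g. Two or three stand on the table, at any yaw (None = not there)
- cell3_center (a point): sample cell 3: 26 mm square body, 28 mm tall, two opposite faces clear, two frosted; 30 mm square white cap (28 to 50 mm up) to take it by, a 3 mm high rib across its top. The point is its centre, 25 mm above its underside; z up; x along the cap rib, square through the clear faces; y through the frosted ones. 70 g. Two or three stand on the table, at any yaw (None = not there)
- cell4_center (a point): sample cell 4: 26 mm square body, 28 mm tall, two opposite faces clear, two frosted; 30 mm square white cap (28 to 50 mm up) to take it by, a 3 mm high rib across its top. The point is its centre, 25 mm above its underside; z up; x along the cap rib, square through the clear faces; y through the frosted ones. 70 g. Two or three stand on the table, at any yaw (None = not there)
- slot1 (a point): pocket 1 of the photometer's row of four (1 nearest the collar; 42 mm apart): 30 mm square, 18 mm deep, open above, a 12 mm window in front and back. The point is the centre of its floor, 10 mm above the table; z up, x along the light path from the detector housing to the lamp housing, y along the row towards the collar
- slot2 (a point): pocket 2 of the photometer's row of four (1 nearest the collar; 42 mm apart): 30 mm square, 18 mm deep, open above, a 12 mm window in front and back. The point is the centre of its floor, 10 mm above the table; z up, x along the light path from the detector housing to the lamp housing, y along the row towards the collar
- slot3 (a point): pocket 3 of the photometer's row of four (1 nearest the collar; 42 mm apart): 30 mm square, 18 mm deep, open above, a 12 mm window in front and back. The point is the centre of its floor, 10 mm above the table; z up, x along the light path from the detector housing to the lamp housing, y along the row towards the collar
- slot4 (a point): pocket 4 of the photometer's row of four (1 nearest the collar; 42 mm apart): 30 mm square, 18 mm deep, open above, a 12 mm window in front and back. The point is the centre of its floor, 10 mm above the table; z up, x along the light path from the detector housing to the lamp housing, y along the row towards the collar
- collar_grip (a point): round knurled steel spring collar, 40 mm across, 38 mm tall, on an upright post 78 mm from pocket 1. The point is on its axis, 14 mm below its top, 24 mm above its lower edge and the bar's top, 100 mm above the table when down; z up; moves with the collar. The hold-down bar (16 mm wide, 10 mm thick, 218 mm long) points along its -y. The post ends 10 mm above the collar
- collar_lift (a joint): how far collar and bar are pulled up, m: 0 down, 0.020 fully up. A spring pulls them down (about 7 N at first, 11 N when up, weight included). A tooth below sits in one of two notches, so the collar turns only when pulled up more than 12 mm; let go between the notches it stays up on the rib between them
- collar (a joint): turn of collar and bar about the upright post, rad, growing counter-clockwise seen from above: 0 = locked, bar lying over the row of pockets; 1.25 = released, bar swung aside over the lamp housing; both ends are stops. About 0.05 rad of play in each notch
- pedal_pad (a point): middle of the top of the rubber pad (50 x 70 mm) on the free end of the reading pedal, a hinged plate 120 x 80 mm on its own steel base. 95 mm from the level hinge (34 mm above the table), about 62 mm above the table when up, 41 mm when down. Its x axis points from the free end to the hinge, level when the pedal is up
- mat: flat cork mat, 110 mm (its x) by 210 mm (its y), 4 mm thick, fixed; origin under its centre, z up
- pedal (a joint): angle of the reading pedal, rad: 0 = up, 0.22 = down on its stop. Its spring asks about 4 N at the pad to start and 9 N at the stop, and brings it up again
- bar_tip (a point): far end of the hold-down bar, mid-thickness; the bar's underside is 66 mm above the table when down, 3 mm above the caps' ribs (63 mm) of cells fully home
- mug: white mug, 76 mm across and 85 mm tall, at the left; origin under its centre (not to be upset)
Mind the look-alikes: they are no part of the job. What is shaped like the part that bears cell1_center but orange or pink is not meant.

How it is judged:
On the way, in this order (a step that is already met when the one before it is completed fails the run):
1. the spring collar is pulled up (value of joint collar_lift above 0.01 m).
2. the collar is turned to the released notch and is down in it (value of joint collar above 1.15 rad and value of joint collar_lift below 0.004 m), for 0.2 s.
3. every cell stands home in a pocket, clear faces along the light path, with the bar still aside (all of step 2 and ((horizontal distance between cell1_center and slot1 below 0.006 m and z of cell1_center in the frame of slot1 below 0.028 m and angle between the x axis of cell1_center and the x axis of slot1, either way round below 0.26 rad and angle between cell1_center's own z axis and vertical below 0.12 rad) or (horizontal distance between cell1_center and slot2 below 0.006 m and z of cell1_center in the frame of slot2 below 0.028 m and angle between the x axis of cell1_center and the x axis of slot2, either way round below 0.26 rad and angle between cell1_center's own z axis and vertical below 0.12 rad) or (horizontal distance between cell1_center and slot3 below 0.006 m and z of cell1_center in the frame of slot3 below 0.028 m and angle between the x axis of cell1_center and the x axis of slot3, either way round below 0.26 rad and angle between cell1_center's own z axis and vertical below 0.12 rad) or (horizontal distance between cell1_center and slot4 below 0.006 m and z of cell1_center in the frame of slot4 below 0.028 m and angle between the x axis of cell1_center and the x axis of slot4, either way round below 0.26 rad and angle between cell1_center's own z axis and vertical below 0.12 rad)) and ((horizontal distance between cell2_center and slot1 below 0.006 m and z of cell2_center in the frame of slot1 below 0.028 m and angle between the x axis of cell2_center and the x axis of slot1, either way round below 0.26 rad and angle between cell2_center's own z axis and vertical below 0.12 rad) or (horizontal distance between cell2_center and slot2 below 0.006 m and z of cell2_center in the frame of slot2 below 0.028 m and angle between the x axis of cell2_center and the x axis of slot2, either way round below 0.26 rad and angle between cell2_center's own z axis and vertical below 0.12 rad) or (horizontal distance between cell2_center and slot3 below 0.006 m and z of cell2_center in the frame of slot3 below 0.028 m and angle between the x axis of cell2_center and the x axis of slot3, either way round below 0.26 rad and angle between cell2_center's own z axis and vertical below 0.12 rad) or (horizontal distance between cell2_center and slot4 below 0.006 m and z of cell2_center in the frame of slot4 below 0.028 m and angle between the x axis of cell2_center and the x axis of slot4, either way round below 0.26 rad and angle between cell2_center's own z axis and vertical below 0.12 rad)) and ((horizontal distance between cell3_center and slot1 below 0.006 m and z of cell3_center in the frame of slot1 below 0.028 m and angle between the x axis of cell3_center and the x axis of slot1, either way round below 0.26 rad and angle between cell3_center's own z axis and vertical below 0.12 rad) or (horizontal distance between cell3_center and slot2 below 0.006 m and z of cell3_center in the frame of slot2 below 0.028 m and angle between the x axis of cell3_center and the x axis of slot2, either way round below 0.26 rad and angle between cell3_center's own z axis and vertical below 0.12 rad) or (horizontal distance between cell3_center and slot3 below 0.006 m and z of cell3_center in the frame of slot3 below 0.028 m and angle between the x axis of cell3_center and the x axis of slot3, either way round below 0.26 rad and angle between cell3_center's own z axis and vertical below 0.12 rad) or (horizontal distance between cell3_center and slot4 below 0.006 m and z of cell3_center in the frame of slot4 below 0.028 m and angle between the x axis of cell3_center and the x axis of slot4, either way round below 0.26 rad and angle between cell3_center's own z axis and vertical below 0.12 rad)) and ((horizontal distance between cell4_center and slot1 below 0.006 m and z of cell4_center in the frame of slot1 below 0.028 m and angle between the x axis of cell4_center and the x axis of slot1, either way round below 0.26 rad and angle between cell4_center's own z axis and vertical below 0.12 rad) or (horizontal distance between cell4_center and slot2 below 0.006 m and z of cell4_center in the frame of slot2 below 0.028 m and angle between the x axis of cell4_center and the x axis of slot2, either way round below 0.26 rad and angle between cell4_center's own z axis and vertical below 0.12 rad) or (horizontal distance between cell4_center and slot3 below 0.006 m and z of cell4_center in the frame of slot3 below 0.028 m and angle between the x axis of cell4_center and the x axis of slot3, either way round below 0.26 rad and angle between cell4_center's own z axis and vertical below 0.12 rad) or (horizontal distance between cell4_center and slot4 below 0.006 m and z of cell4_center in the frame of slot4 below 0.028 m and angle between the x axis of cell4_center and the x axis of slot4, either way round below 0.26 rad and angle between cell4_center's own z axis and vertical below 0.12 rad))), for 0.2 s.
4. the collar is pulled up again (value of joint collar_lift above 0.01 m).
5. the collar is turned to the locked notch and is down in it over the loaded cells (value of joint collar below 0.1 rad and value of joint collar_lift below 0.004 m and ((horizontal distance between cell1_center and slot1 below 0.006 m and z of cell1_center in the frame of slot1 below 0.028 m and angle between the x axis of cell1_center and the x axis of slot1, either way round below 0.26 rad and angle between cell1_center's own z axis and vertical below 0.12 rad) or (horizontal distance between cell1_center and slot2 below 0.006 m and z of cell1_center in the frame of slot2 below 0.028 m and angle between the x axis of cell1_center and the x axis of slot2, either way round below 0.26 rad and angle between cell1_center's own z axis and vertical below 0.12 rad) or (horizontal distance between cell1_center and slot3 below 0.006 m and z of cell1_center in the frame of slot3 below 0.028 m and angle between the x axis of cell1_center and the x axis of slot3, either way round below 0.26 rad and angle between cell1_center's own z axis and vertical below 0.12 rad) or (horizontal distance between cell1_center and slot4 below 0.006 m and z of cell1_center in the frame of slot4 below 0.028 m and angle between the x axis of cell1_center and the x axis of slot4, either way round below 0.26 rad and angle between cell1_center's own z axis and vertical below 0.12 rad)) and ((horizontal distance between cell2_center and slot1 below 0.006 m and z of cell2_center in the frame of slot1 below 0.028 m and angle between the x axis of cell2_center and the x axis of slot1, either way round below 0.26 rad and angle between cell2_center's own z axis and vertical below 0.12 rad) or (horizontal distance between cell2_center and slot2 below 0.006 m and z of cell2_center in the frame of slot2 below 0.028 m and angle between the x axis of cell2_center and the x axis of slot2, either way round below 0.26 rad and angle between cell2_center's own z axis and vertical below 0.12 rad) or (horizontal distance between cell2_center and slot3 below 0.006 m and z of cell2_center in the frame of slot3 below 0.028 m and angle between the x axis of cell2_center and the x axis of slot3, either way round below 0.26 rad and angle between cell2_center's own z axis and vertical below 0.12 rad) or (horizontal distance between cell2_center and slot4 below 0.006 m and z of cell2_center in the frame of slot4 below 0.028 m and angle between the x axis of cell2_center and the x axis of slot4, either way round below 0.26 rad and angle between cell2_center's own z axis and vertical below 0.12 rad)) and ((horizontal distance between cell3_center and slot1 below 0.006 m and z of cell3_center in the frame of slot1 below 0.028 m and angle between the x axis of cell3_center and the x axis of slot1, either way round below 0.26 rad and angle between cell3_center's own z axis and vertical below 0.12 rad) or (horizontal distance between cell3_center and slot2 below 0.006 m and z of cell3_center in the frame of slot2 below 0.028 m and angle between the x axis of cell3_center and the x axis of slot2, either way round below 0.26 rad and angle between cell3_center's own z axis and vertical below 0.12 rad) or (horizontal distance between cell3_center and slot3 below 0.006 m and z of cell3_center in the frame of slot3 below 0.028 m and angle between the x axis of cell3_center and the x axis of slot3, either way round below 0.26 rad and angle between cell3_center's own z axis and vertical below 0.12 rad) or (horizontal distance between cell3_center and slot4 below 0.006 m and z of cell3_center in the frame of slot4 below 0.028 m and angle between the x axis of cell3_center and the x axis of slot4, either way round below 0.26 rad and angle between cell3_center's own z axis and vertical below 0.12 rad)) and ((horizontal distance between cell4_center and slot1 below 0.006 m and z of cell4_center in the frame of slot1 below 0.028 m and angle between the x axis of cell4_center and the x axis of slot1, either way round below 0.26 rad and angle between cell4_center's own z axis and vertical below 0.12 rad) or (horizontal distance between cell4_center and slot2 below 0.006 m and z of cell4_center in the frame of slot2 below 0.028 m and angle between the x axis of cell4_center and the x axis of slot2, either way round below 0.26 rad and angle between cell4_center's own z axis and vertical below 0.12 rad) or (horizontal distance between cell4_center and slot3 below 0.006 m and z of cell4_center in the frame of slot3 below 0.028 m and angle between the x axis of cell4_center and the x axis of slot3, either way round below 0.26 rad and angle between cell4_center's own z axis and vertical below 0.12 rad) or (horizontal distance between cell4_center and slot4 below 0.006 m and z of cell4_center in the frame of slot4 below 0.028 m and angle between the x axis of cell4_center and the x axis of slot4, either way round below 0.26 rad and angle between cell4_center's own z axis and vertical below 0.12 rad))), for 0.2 s.
6. the pedal is held on its stop with the collar locked (value of joint pedal above 0.195 rad and value of joint collar below 0.1 rad and value of joint collar_lift below 0.004 m), for 0.5 s.
7. the collar is pulled up once more (value of joint collar_lift above 0.01 m).
8. the collar is turned to the released notch and is down in it (all of step 2), for 0.2 s.
At the end, for the whole second after the job is handed in: The collar is at the released stop (beyond 1.15 rad) and down (within 4 mm); every cell stands upright (within 7 degrees) on the cork mat, its centre within the mat's edges; the pedal is up again (within 0.04 rad) (all of step 8 and x of cell1_center in the frame of mat between -0.055 and 0.055 m and y of cell1_center in the frame of mat between -0.105 and 0.105 m and z of each of cell1_center, cell2_center, cell3_center, cell4_center in the frame of mat below 0.034 m and angle between each of cell1_center, cell2_center, cell3_center, cell4_center's own z axis and vertical below 0.12 rad and x of cell2_center in the frame of mat between -0.055 and 0.055 m and y of cell2_center in the frame of mat between -0.105 and 0.105 m and x of cell3_center in the frame of mat between -0.055 and 0.055 m and y of cell3_center in the frame of mat between -0.105 and 0.105 m and x of cell4_center in the frame of mat between -0.055 and 0.055 m and y of cell4_center in the frame of mat between -0.105 and 0.105 m and value of joint pedal below 0.04 rad); the robot touches nothing.
It fails at once if the mug is tipped over (angle between mug's own z axis and vertical above 0.6 rad).
Of cell1, cell2, cell3, cell4 only 2 to 3 are there at a start; the rules pass over those that are not, and their reading is None.
At some moment in a run one of cell1, cell2, cell3, cell4 may be knocked a few centimetres aside while the robot is not near it.
Once in a run the grip may slacken for a moment while it holds something.
It also fails if it takes over 210 s, if anything falls off the work surface, if the arm or the gripper's body presses on something with over 40 N, if the wrist force passes 120 N, or if a joint passes its speed limit or range.

## Working session

There is one attempt and no reset: what is moved stays moved. The work goes in short steps, Python scripts to look and compute and a shell command to move; the robot and the scene stay as the last step left them, time stands still between calls to the robot, and variables do not carry over. Pictures are saved under pics/ and viewed, at most 14 in all, crops included, and the job is handed in when it is done.

```bash
mkdir -p pics; ls; cat > h.py <<'E'
import numpy as np, cv2, json
from station import *
from scipy.spatial.transform import Rotation as R
def ray(c,px):
    k=calibration(c) if isinstance(c,str) else c
    d=np.array([(px[0]-k['cx'])/k['fx'],(px[1]-k['cy'])/k['fy']])
    u=d.copy()
    for _ in range(20): u=d/(1+k['k1']*(u@u))
    E=np.array(k['extrinsics']); Rm,t=E[:3,:3],E[:3,3]
    return -Rm.T@t, Rm.T@np.array([u[0],u[1],1.])
def atz(c,px,z):
    o,d=ray(c,px); return o+d*(z-o[2])/d[2]
def proj(c,p):
    k=calibration(c) if isinstance(c,str) else c
    E=np.array(k['extrinsics']); q=E[:3,:3]@np.array(p)+E[:3,3]; u=q[:2]/q[2]; u=u*(1+k['k1']*(u@u))
    return np.array([u[0]*k['fx']+k['cx'],u[1]*k['fy']+k['cy']])
def snap(c,n):
    f=grab_frame(c); cv2.imwrite(f'pics/{n}.png',f[:,:,::-1]); return f
E
python3 - <<'E'
from h import *
print(tip_reach, get_state())
for c in ['top','scene']:
    snap(c,c+'0')
    k=calibration(c); print(c,{a:k[a] for a in k if a!='extrinsics'}, -np.array(k['extrinsics'])[:3,:3].T@np.array(k['extrinsics'])[:3,3])
    for n,z in [('cell1_center',.025),('slot1',.01),('slot2',.01),('slot3',.01),('slot4',.01),('collar_grip',.1),('pedal_pad',.062),('mat',0),('bar_tip',.071),('mug',0)]:
        for r in mark_of(c,n): print(c,n,round(r['conf'],2),np.round(r['location'],1),np.round(atz(c,r['location'],z),4)[:2])
E
```

```text
pics
0.019 {'t': 0.0, 'q': array([ 1.40609554e+00,  3.59365981e-01,  1.10593191e-02, -3.44833170e-04,
       -1.22412758e+00, -2.88084711e-01]), 'qd': array([-0.00342247,  0.00080044, -0.00059612,  0.00029903,  0.00027692,
       -0.00032382]), 'joint_efforts': array([-1.41306173e-03, -5.82718527e+01,  2.93050110e+01,  6.99699014e+00,
        6.95468858e-03, -1.54247537e-04]), 'eef_pos': array([0.29510138, 0.60648164, 0.20563741]), 'ee_rot': array([ 3.13993013e+00, -1.54595283e-04, -4.52902798e-01]), 'force': array([ 0.45872757, -0.10849497,  0.32935314]), 'moment': array([0.00539562, 0.06214482, 0.02677852]), 'gripper_force': 0.0, 'width': 0.08764400488031292}
top {'fx': 456.84463679828355, 'fy': 456.84463679828355, 'cx': 314.6145002052686, 'cy': 243.12645526250273, 'k1': -0.09157796198957995} [0.4245517  0.00780636 1.16662289]
top cell1_center 0.66 [290.4 305.6] [0.4087 0.0745]
top cell1_center 0.63 [353.  252.5] [ 0.5366 -0.0857]
top cell1_center 0.46 [331.3 303.3] [ 0.4116 -0.0271]
top slot1 0.9 [252.5 235. ] [0.5905 0.1685]
top slot1 0.69 [302.8 239.5] [0.5751 0.0399]
top slot1 
[... 1498 characters left out ...]
9 279.1] [0.574  0.0396]
scene slot2 0.23 [215.6 172.7] [ 0.4155 -0.4577]
scene slot3 0.89 [380.6 309.4] [0.5821 0.1623]
scene slot3 0.81 [344.7 293.6] [0.5872 0.0882]
scene slot3 0.69 [327.9 279.1] [0.574  0.0396]
scene slot3 0.23 [215.6 172.7] [ 0.4155 -0.4577]
scene slot4 0.89 [380.6 309.4] [0.5821 0.1623]
scene slot4 0.81 [344.7 293.6] [0.5872 0.0882]
scene slot4 0.69 [327.9 279.1] [0.574  0.0396]
scene slot4 0.23 [215.6 172.7] [ 0.4155 -0.4577]
scene collar_grip 0.72 [430.6 289.4] [0.5755 0.2432]
scene pedal_pad 0.68 [215.5 173.9] [ 0.4787 -0.3742]
scene mat 0.79 [227.9 255.5] [ 0.6311 -0.1798]
scene bar_tip 0.81 [321.9 250.9] [0.5716 0.0249]
scene mug 0.64 [528.6 366.3] [0.5409 0.4108]
```

```bash
python3 - <<'E'
from h import *
i=cv2.imread('pics/top0.png'); cv2.imwrite('pics/top0c.png',cv2.resize(i[160:380,140:520],(760,440),interpolation=cv2.INTER_CUBIC))
E
```

```text
(no output)
```

View pics/top0c.png

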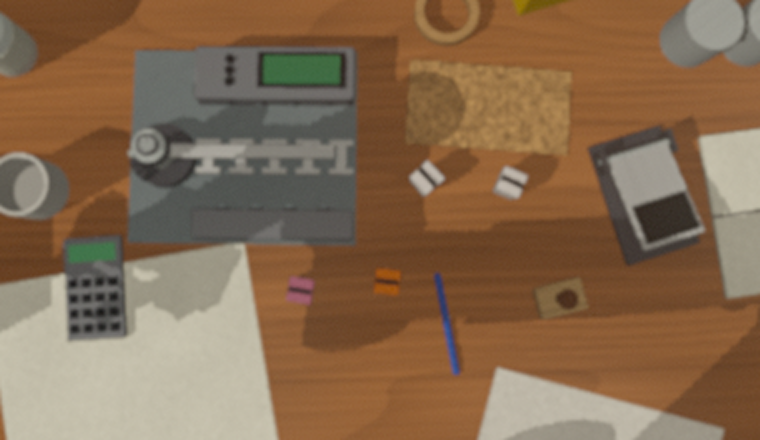

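View pics/scene0.png

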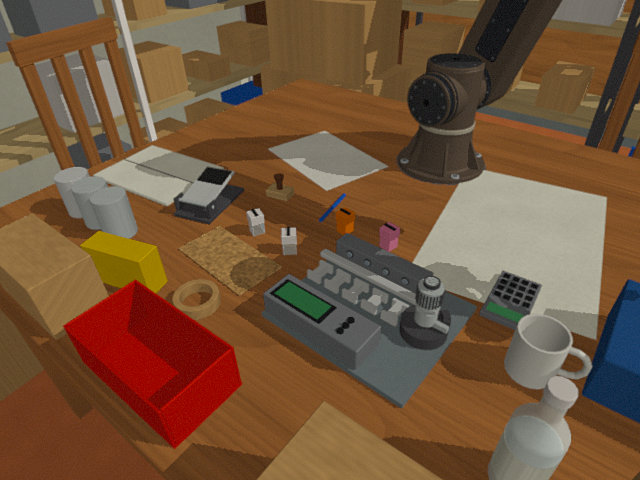

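The pictures show the photometer with its locked bar, the LCD housing on the far (+x) side and the collar at top px (219,229). Two white cells stand at top px (353,249) and (396,251). The orange and pink decoys, the mat, the pedal and the mug are also visible. I'll move above the collar.

```bash
python3 -m handwheel '[{"delta_pos":[0.74,-0.93,0],"dr":[0,0,-6]},{"delta_pos":[0.74,-0.93,0],"dr":[0,0,-6]},{"delta_pos":[0.74,-0.93,0],"dr":[0,0,-6]},{"delta_pos":[0.74,-0.93,0],"dr":[0,0,-6]},{"delta_pos":[0.74,-0.93,0],"dr":[0,0,-6]},{"delta_pos":[0.74,-0.93,0],"dr":[0,0,-6]},{"delta_pos":[0.74,-0.93,0],"dr":[0,0,-6]},{"delta_pos":[0.74,-0.93,0],"dr":[0,0,-6]},{"delta_pos":[0.74,-0.93,0],"dr":[0,0,-6]},{"delta_pos":[0.74,-0.93,0],"dr":[0,0,-6]}]'
python3 -m handwheel '[{"delta_pos":[0.74,-0.93,0],"dr":[0,0,-4]},{"delta_pos":[0.3,-0.5,0.5],"dr":[0,0,0]},{"delta_pos":[0,-0.5,1],"dr":[0,0,0]},{"delta_pos":[0,-0.5,1],"dr":[0,0,0]},{"delta_pos":[0,0,0],"dr":[0,0,0]},{"delta_pos":[0,0,0],"dr":[0,0,0]}]'
python3 - <<'E'
from h import *
s=get_state(); print(s['t'],s['eef_pos'],s['ee_rot'],s['q'],s['force'])
k=calibration('wrist'); snap('wrist','w1'); print(-np.array(k['extrinsics'])[:3,:3].T@np.array(k['extrinsics'])[:3,3])
for n,z in [('slot1',.01),('collar_grip',.1),('bar_tip',.071),('cell1_center',.025)]:
    for r in mark_of('wrist',n): print(n,round(r['conf'],2),np.round(r['location'],1),np.round(atz(k,r['location'],z),4)[:2])
E
```

```text
t: 2.1
eef_pos: [0.5181, 0.3268, 0.2068]
ee_rot: [-3.141, 0.0, -1.504]
force: [0.3, 0.6, 0.1]
width: 0.0877
gripper_force: 0.0
t: 2.7
eef_pos: [0.5488, 0.255, 0.2825]
ee_rot: [-3.14, 0.002, -1.571]
force: [-0.9, 0.3, -1.4]
width: 0.0874
gripper_force: 0.0
2.7 [0.54876531 0.25498193 0.28252321] [-3.14013983e+00  1.66552365e-03 -1.57055503e+00] [ 7.57349101e-01  2.04304085e-01 -2.92280920e-02 -2.18764812e-04
 -1.33506429e+00 -7.57058156e-01] [-0.86135215  0.29398984 -1.39162707]
[0.54918862 0.17674002 0.46163487]
slot1 0.95 [291.4  67.2] [0.5814 0.124 ]
slot1 0.8 [291.3  24.5] [0.5808 0.0819]
slot1 0.77 [291. 110.] [0.5826 0.1679]
collar_grip 0.94 [279.7 196.6] [0.5878 0.2462]
cell1_center 0.93 [458.3  11.1] [0.4125 0.071 ]
```

View pics/w1.png

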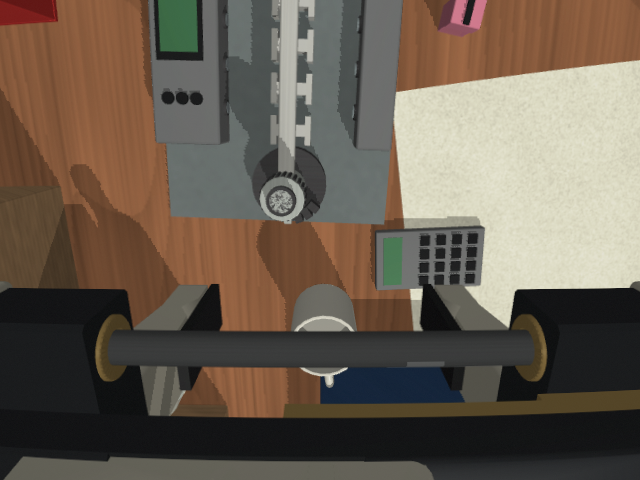

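The wrist view shows the collar and post top at about (283,199), the row of pockets running up the picture at column 291, and the lamp housing on the left.

```bash
python3 - <<'E'
from h import *
k=calibration('wrist')
for p,z in [((283,200),.124),((284,198),.114),((280,197),.1)]: print(np.round(atz(k,p,z),4))
f=cv2.imread('pics/w1.png')
cv2.imwrite('pics/w1c.png',cv2.resize(f[130:240,220:350],(780,660))[:600])
# slots in undistorted world: fit plate edges
for p in [(175,216),(383,224),(163,143),(222,143),(357,150),(390,150),(402,0),(370,0)]: print(p,np.round(atz(k,p,.0),4)[:2],np.round(atz(k,p,.05),4)[:2])
E
```

```text
[0.5812 0.244  0.124 ]
[0.5812 0.2442 0.114 ]
[0.5861 0.2459 0.1   ]
(175, 216) [0.7228 0.2877] [0.704  0.2757]
(383, 224) [0.4745 0.2974] [0.4826 0.2843]
(163, 143) [0.7285 0.2023] [0.709  0.1996]
(222, 143) [0.6606 0.2029] [0.6485 0.2001]
(357, 150) [0.5078 0.2108] [0.5123 0.2072]
(390, 150) [0.4703 0.2106] [0.4789 0.207 ]
(402, 0) [0.4641 0.055 ] [0.4734 0.0683]
(370, 0) [0.4977 0.0555] [0.5033 0.0687]
```

View pics/w1c.png

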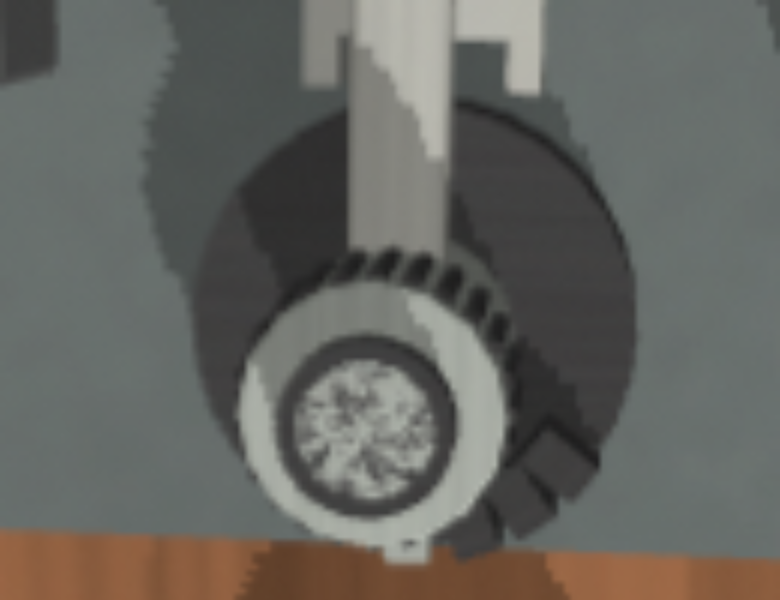

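```bash
python3 -m handwheel '[{"delta_pos":[0.4,-0.11,-0.8],"dr":[0,0,-2]},{"delta_pos":[0.4,-0.11,-0.8],"dr":[0,0,0]},{"delta_pos":[0.36,-0.11,-0.8],"dr":[0,0,0]},{"delta_pos":[0,0,-0.8],"dr":[0,0,0]},{"delta_pos":[0,0,-0.8],"dr":[0,0,0]},{"delta_pos":[0,0,-0.7],"dr":[0,0,0]},{"delta_pos":[0,0,-0.7],"dr":[0,0,0]},{"delta_pos":[0,0,-0.55],"dr":[0,0,0]},{"delta_pos":[0,0,0],"dr":[0,0,0]},{"delta_pos":[0,0,0],"dr":[0,0,0]}]'
python3 -m handwheel '[{"delta_pos":[0,0,0],"dr":[0,0,0]},{"delta_pos":[0,0,0],"dr":[0,0,0]},{"delta_pos":[0,0,0],"dr":[0,0,0]},{"delta_pos":[0,0,0],"dr":[0,0,0]},{"delta_pos":[0,0,0],"dr":[0,0,0]}]' 1 5
```

```text
t: 3.95
eef_pos: [0.5832, 0.2452, 0.1028]
ee_rot: [3.141, -0.001, -1.604]
force: [0.7, 0.9, 0.7]
width: 0.0878
gripper_force: 0.0
t: 4.45
eef_pos: [0.5834, 0.2452, 0.1034]
ee_rot: [-3.141, 0.0, -1.605]
force: [-0.1, -0.6, 0.1]
width: 0.0529
gripper_force: 0.0
```

```bash
python3 -m handwheel '[{"delta_pos":[0,0,-0.1],"dr":[0,0,0]},{"delta_pos":[0,0,0],"dr":[0,0,0]},{"delta_pos":[0,0,0],"dr":[0,0,0]},{"delta_pos":[0,0,0],"dr":[0,0,0]}]' 1 5
```

```text
t: 4.85
eef_pos: [0.5833, 0.2451, 0.1]
ee_rot: [3.142, -0.0, -1.605]
force: [0.2, 0.7, 0.7]
width: 0.0213
gripper_force: 0.0
```

```bash
python3 - <<'E'
from h import *
s=get_state(); print(s['t'],s['width'],s['gripper_force'],s['force'])
a=snap('scene','s2'); b=snap('wrist','w2'); 
cv2.imwrite('pics/c2.png',np.hstack([cv2.resize(a[200:400,330:530],(400,400)),cv2.resize(b,(400,300))[0:300].copy() if 0 else cv2.copyMakeBorder(cv2.resize(b,(400,300)),0,100,0,0,0)])[:,:,::-1])
E
```

```text
4.85 0.02125071234007697 0.0 [0.21170834 0.68528706 0.73858254]
```

View pics/c2.png

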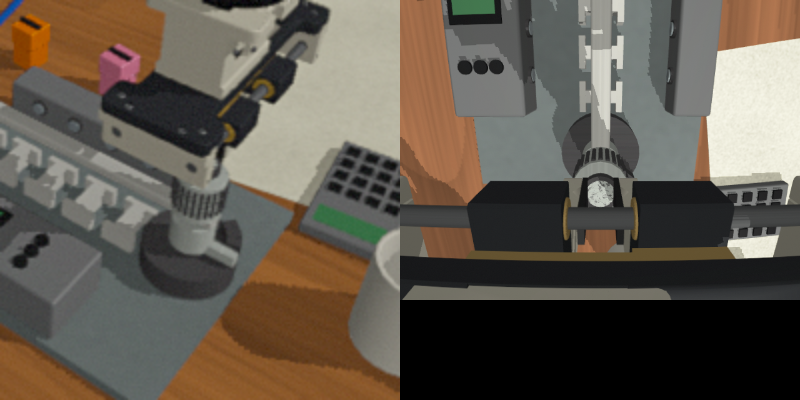

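```bash
python3 - <<'E'
from h import *
s=get_state(); p=s['eef_pos']
a=cv2.imread('pics/s2.png'); b=cv2.imread('pics/w2.png')
for dz,c in [(0,(0,0,255)),(-.019,(0,255,0)),(.024,(255,0,0))]:
    for im,n in [(a,'scene'),(b,'wrist')]:
        q=proj(n,p+[0,0,dz]); print(n,dz,q); cv2.circle(im,tuple(int(round(v)) for v in q),1,c,-1)
cv2.imwrite('pics/c3.png',np.hstack([cv2.resize(a[230:350,380:480],(500,600)),cv2.resize(b[220:420,270:370],(300,600))]))
E
```

```text
scene 0 [429.49858927 292.7379567 ]
wrist 0 [322.4879625  285.42608814]
scene -0.019 [427.93586675 301.37226979]
wrist -0.019 [322.3772256  271.11978103]
scene 0.024 [431.54601229 281.39768369]
wrist 0.024 [322.66060162 307.79739912]
```

View pics/c3.png

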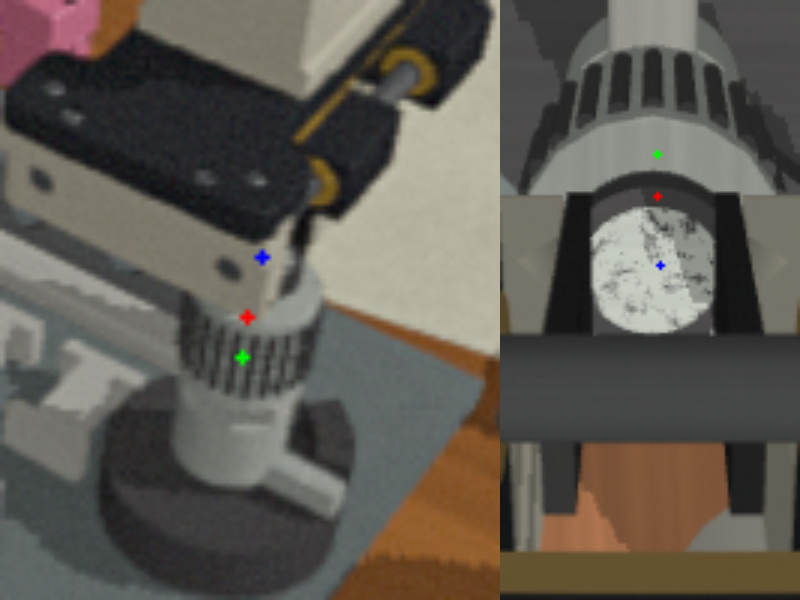

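```bash
python3 -m handwheel '[{"delta_pos":[0,0,0],"dr":[0,0,0]},{"delta_pos":[0,0,0],"dr":[0,0,0]}]' 1 5
python3 - <<'E'
from h import *
# open-finger picture w1: predict tip inner near-edge pixels for offset values
k=calibration('wrist'); E=np.array(k['extrinsics']); s=get_state(); p=s['eef_pos']; Rm=R.from_euler('xyz',s['ee_rot']).as_matrix()
for dz in (.019,0,-.01,-.02,-.03):
  for w in (9.5,-9.5):
    print(dz,w,[proj(k,p+Rm@np.array([w/1e3,sg*.0437,dz])).round(0) for sg in (1,-1)])
E
```

```text
t: 5.15
eef_pos: [0.5833, 0.2452, 0.1001]
ee_rot: [-3.142, 0.0, -1.605]
force: [-0.0, 0.5, -0.4]
width: 0.0015
gripper_force: 0.0
0.019 9.5 [array([405., 254.]), array([239., 254.])]
0.019 -9.5 [array([403., 287.]), array([242., 287.])]
0 9.5 [array([413., 267.]), array([232., 267.])]
0 -9.5 [array([411., 303.]), array([234., 303.])]
-0.01 9.5 [array([418., 275.]), array([227., 275.])]
-0.01 -9.5 [array([415., 312.]), array([230., 312.])]
-0.02 9.5 [array([423., 284.]), array([222., 283.])]
-0.02 -9.5 [array([420., 323.]), array([225., 323.])]
-0.03 9.5 [array([429., 293.]), array([216., 293.])]
-0.03 -9.5 [array([426., 334.]), array([220., 334.])]
```

```bash
python3 -m handwheel '[{"delta_pos":[0,0,0.3],"dr":[0,0,0]},{"delta_pos":[0,0,0],"dr":[0,0,0]},{"delta_pos":[0,0,0],"dr":[0,0,0]},{"delta_pos":[0,0,0],"dr":[0,0,0]},{"delta_pos":[0,0,0],"dr":[0,0,0]},{"delta_pos":[0,0,0],"dr":[0,0,0]},{"delta_pos":[0,0,0],"dr":[0,0,0]},{"delta_pos":[0,0,0],"dr":[0,0,0]},{"delta_pos":[0,0,0],"dr":[0,0,0]}]' -0.4
python3 -m handwheel '[{"delta_pos":[0,0,-0.5],"dr":[0,0,0]},{"delta_pos":[0,0,-0.4],"dr":[0,0,0]},{"delta_pos":[0,0,-0.3],"dr":[0,0,0]},{"delta_pos":[0,0,0],"dr":[0,0,0]}]'
python3 -m handwheel '[{"delta_pos":[0,0,-0.3],"dr":[0,0,0]},{"delta_pos":[0,0,-0.2],"dr":[0,0,0]},{"delta_pos":[0,0,0],"dr":[0,0,0]}]'
python3 - <<'E'
from h import *
b=snap('wrist','w4'); cv2.imwrite('pics/w4c.png',cv2.resize(b[180:420,200:440],(600,600))[:,:,::-1])
E
```

```text
t: 6.05
eef_pos: [0.5833, 0.2451, 0.109]
ee_rot: [3.142, -0.0, -1.605]
force: [-0.3, -0.5, 0.2]
width: 0.0607
gripper_force: 0.0
t: 6.45
eef_pos: [0.5824, 0.2445, 0.0713]
ee_rot: [3.139, -0.002, -1.605]
force: [-0.6, 1.2, -0.2]
width: 0.0614
gripper_force: 0.0
t: 6.75
eef_pos: [0.5828, 0.2448, 0.057]
ee_rot: [3.14, -0.001, -1.605]
force: [0.5, -0.8, 0.5]
width: 0.0616
gripper_force: 0.0
```

View pics/w4c.png

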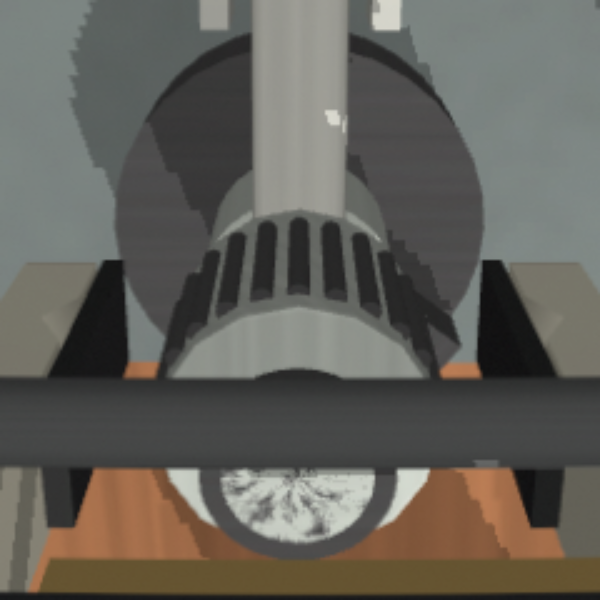

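The fingers now straddle the collar. The real pads sit about 43 mm behind the reported TCP, so I'll allow for that. I'll close gently.

```bash
python3 -m handwheel '[{"delta_pos":[0,0,0],"dr":[0,0,0]},{"delta_pos":[0,0,0],"dr":[0,0,0]},{"delta_pos":[0,0,0],"dr":[0,0,0]},{"delta_pos":[0,0,0],"dr":[0,0,0]},{"delta_pos":[0,0,0],"dr":[0,0,0]}]' 1 5
```

```text
t: 7.3
eef_pos: [0.5836, 0.2453, 0.0584]
ee_rot: [-3.141, 0.0, -1.605]
force: [0.0, 0.2, 1.3]
width: 0.0401
gripper_force: 5.0
```

```bash
python3 -m handwheel '[{"delta_pos":[0,0,0],"dr":[0,0,0]},{"delta_pos":[0,0,0],"dr":[0,0,0]},{"delta_pos":[0,0,0.2],"dr":[0,0,0]},{"delta_pos":[0,0,0.2],"dr":[0,0,0]},{"delta_pos":[0,0,0.2],"dr":[0,0,0]},{"delta_pos":[0,0,0],"dr":[0,0,0]}]' 1 45
```

```text
t: 7.9
eef_pos: [0.5834, 0.2452, 0.076]
ee_rot: [3.142, 0.0, -1.605]
force: [5.5, 0.9, -10.3]
width: 0.0394
gripper_force: 45.0
```

```bash
python3 -m handwheel '[{"delta_pos":[0,0,0],"dr":[0,0,7]},{"delta_pos":[0,0,0],"dr":[0,0,7]},{"delta_pos":[0,0,0],"dr":[0,0,7]},{"delta_pos":[0,0,0],"dr":[0,0,7]},{"delta_pos":[0,0,0],"dr":[0,0,7]},{"delta_pos":[0,0,0],"dr":[0,0,7]},{"delta_pos":[0,0,0],"dr":[0,0,7]},{"delta_pos":[0,0,0],"dr":[0,0,7]},{"delta_pos":[0,0,0],"dr":[0,0,7]},{"delta_pos":[0,0,0],"dr":[0,0,7]}]'
python3 -m handwheel '[{"delta_pos":[0,0,0],"dr":[0,0,1.5]},{"delta_pos":[0,0,0],"dr":[0,0,0]}]'
python3 -c "
from h import *
print(get_state()['moment'])"
```

```text
t: 8.9
eef_pos: [0.5838, 0.2457, 0.0765]
ee_rot: [-3.14, -0.001, -0.378]
force: [3.8, 1.4, -4.0]
width: 0.0399
gripper_force: 45.0
t: 9.1
eef_pos: [0.5838, 0.2456, 0.0764]
ee_rot: [-3.141, -0.001, -0.359]
force: [4.0, 0.9, -3.1]
width: 0.0392
gripper_force: 45.0
[ 8.45829137e-01 -1.44043910e+00 -7.95119235e-04]
```

```bash
python3 - <<'E'
from h import *
for c in ['top','scene']:
    snap(c,c+'5')
    for n,z in [('bar_tip',.071),('bar_tip',.089),('collar_grip',.1)]:
        for r in mark_of(c,n): print(c,n,z,round(r['conf'],2),np.round(r['location'],1),np.round(atz(c,r['location'],z),4)[:2])
c=np.array([.5835,.245])
for z in (.071,.083,.089):
  for a in (1.25,1.2,1.1): q=[*(c+.218*np.array([np.sin(a-.035),-np.cos(a-.035)])),z]; print(z,a,proj('scene',q),proj('top',q))
E
```

```text
top bar_tip 0.071 0.68 [260.2 156.8] [0.7775 0.139 ]
top bar_tip 0.089 0.68 [260.2 156.8] [0.7717 0.1368]
scene bar_tip 0.071 0.89 [296.1 342.7] [0.7644 0.1247]
scene bar_tip 0.089 0.89 [296.1 342.7] [0.7751 0.135 ]
scene collar_grip 0.1 0.66 [432.6 288.9] [0.5727 0.2452]
0.071 1.25 [309.68861541 368.41464039] [248.13273974 153.21943686]
0.071 1.2 [305.88163388 362.90330011] [252.18906157 154.64545239]
0.071 1.1 [299.54894774 351.81157726] [260.06110047 158.09545691]
0.083 1.25 [309.3572472 363.0982263] [247.41072911 151.69233486]
0.083 1.2 [305.50786146 357.58177192] [251.50866259 153.13162867]
0.083 1.1 [299.1092781  346.48478165] [259.46162659 156.61436294]
0.089 1.25 [309.18851434 360.38990079] [247.0440945  150.91682584]
0.089 1.2 [305.31759156 354.8715084 ] [251.1631487  152.36284335]
0.089 1.1 [298.88558493 343.77317395] [259.15718977 155.86215928]
```

```bash
python3 -m handwheel '[{"delta_pos":[0,0,0.1],"dr":[0,0,0]},{"delta_pos":[0,0,0],"dr":[0,0,4]},{"delta_pos":[0,0,0],"dr":[0,0,4]},{"delta_pos":[0,0,0],"dr":[0,0,4]},{"delta_pos":[0,0,0],"dr":[0,0,0]}]' 1 55
python3 - <<'E'
from h import *
print(get_state()['moment'])
for c in ['top','scene']:
    snap(c,c+'6')
    for r in mark_of(c,'bar_tip'): print(c,round(r['conf'],2),np.round(r['location'],1))
E
```

```text
t: 10.0
eef_pos: [0.5834, 0.2456, 0.0782]
ee_rot: [-3.141, 0.0, -0.149]
force: [7.0, 4.6, -10.2]
width: 0.0392
gripper_force: 55.0
[ 1.46166598 -2.62481012 -1.04804688]
top 0.68 [247.1 149.5]
scene 0.77 [309.  361.6]
```

```bash
python3 -m handwheel '[{"delta_pos":[0,0,-0.2],"dr":[0,0,-1]},{"delta_pos":[0,0,-0.2],"dr":[0,0,0]},{"delta_pos":[0,0,-0.2],"dr":[0,0,0]},{"delta_pos":[0,0,-0.07],"dr":[0,0,0]},{"delta_pos":[0,0,0],"dr":[0,0,0]}]'
python3 -m handwheel '[{"delta_pos":[0,0,0],"dr":[0,0,0]},{"delta_pos":[0,0,0],"dr":[0,0,0]},{"delta_pos":[0,0,0],"dr":[0,0,0]},{"delta_pos":[0,0,0],"dr":[0,0,0]},{"delta_pos":[0,0,0],"dr":[0,0,0]},{"delta_pos":[0,0,0],"dr":[0,0,0]}]' -1
python3 - <<'E'
from h import *
for c in ['top','scene']:
    snap(c,c+'7')
    for r in mark_of(c,'bar_tip'): print(c,round(r['conf'],2),np.round(r['location'],1))
E
```

```text
t: 10.7
eef_pos: [0.5845, 0.2457, 0.0641]
ee_rot: [-3.14, -0.004, -0.164]
force: [-8.6, -1.0, 30.9]
width: 0.0395
gripper_force: 55.0
t: 11.3
eef_pos: [0.5831, 0.2449, 0.0585]
ee_rot: [3.141, 0.001, -0.165]
force: [0.4, 0.9, 0.8]
width: 0.0816
gripper_force: 0.0
top 0.82 [247.8 151.4]
scene 0.83 [310.8 366. ]
```

```bash
python3 -m handwheel '[{"delta_pos":[0,0,1],"dr":[0,0,0]},{"delta_pos":[0,0,1],"dr":[0,0,0]},{"delta_pos":[0,0,1],"dr":[0,0,-8.2]},{"delta_pos":[0,-0.2,1],"dr":[0,0,-8.2]},{"delta_pos":[0,-0.2,1],"dr":[0,0,-8.2]},{"delta_pos":[0,-0.2,1],"dr":[0,0,-8.2]},{"delta_pos":[0,-0.2,1],"dr":[0,0,-8.2]},{"delta_pos":[0,-0.2,0],"dr":[0,0,-8.2]},{"delta_pos":[0,-0.2,0],"dr":[0,0,-8.2]},{"delta_pos":[0,-0.2,0],"dr":[0,0,-8.2]}]'
python3 -m handwheel '[{"delta_pos":[0,-0.2,0],"dr":[0,0,-8.2]},{"delta_pos":[0,0,0],"dr":[0,0,-8.2]},{"delta_pos":[0,0,0],"dr":[0,0,0]},{"delta_pos":[0,0,0],"dr":[0,0,0]}]'
python3 - <<'E'
from h import *
s=get_state(); print(s['eef_pos'],s['ee_rot'])
k=calibration('wrist'); snap('wrist','w8'); 
for n,z in [('slot1',.01),('collar_grip',.1),('bar_tip',.071),('cell1_center',.025)]:
    for r in mark_of('wrist',n): print(n,round(r['conf'],2),np.round(r['location'],1),np.round(atz(k,r['location'],z),4)[:2])
E
```

```text
t: 12.5
eef_pos: [0.5832, 0.2029, 0.2693]
ee_rot: [-3.141, 0.0, -1.316]
force: [-0.4, 0.5, -0.4]
width: 0.0877
gripper_force: 0.0
t: 12.9
eef_pos: [0.5833, 0.1971, 0.269]
ee_rot: [-3.142, 0.0, -1.592]
force: [-0.0, 0.4, -1.0]
width: 0.0877
gripper_force: 0.0
[0.58329369 0.19712399 0.26897267] [-3.14157957e+00  1.92354242e-05 -1.59183075e+00]
slot1 0.92 [323.4  82.2] [0.5792 0.0823]
slot1 0.79 [324.  124.9] [0.5794 0.1254]
slot1 0.71 [323.7 166.1] [0.5806 0.169 ]
slot1 0.6 [325.1  37.2] [0.5766 0.0387]
collar_grip 0.66 [319.5 262.8] [0.5865 0.2477]
bar_tip 0.66 [108.1 179.2] [0.7891 0.1689]
cell1_center 0.59 [492.3  73.7] [0.409 0.077]
```

View pics/w8.png

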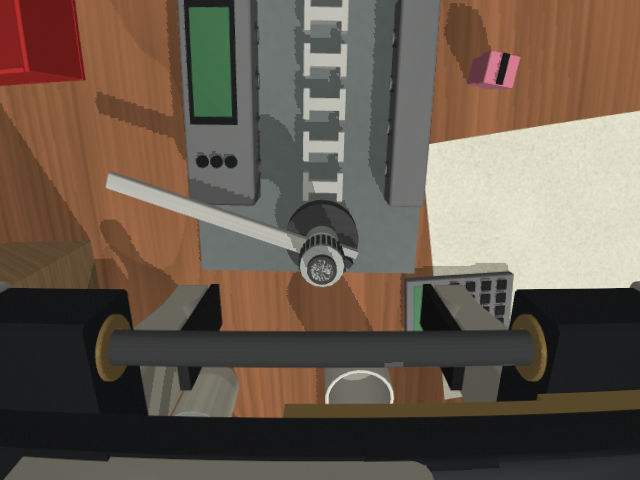

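The bar is swung aside and down: its tip is at (108,179), 0.219 m from the axis. All four pockets are visible along column 324. Next I'll look at the cells.

```bash
python3 -m handwheel '[{"delta_pos":[-0.15,-1,0],"dr":[0,0,0]},{"delta_pos":[-0.15,-1,0],"dr":[0,0,0]},{"delta_pos":[-0.15,-1,0],"dr":[0,0,0]},{"delta_pos":[-0.15,-1,0],"dr":[0,0,0]},{"delta_pos":[-0.15,-1,0],"dr":[0,0,0]},{"delta_pos":[-0.15,-1,0],"dr":[0,0,0]},{"delta_pos":[-0.15,-1,0],"dr":[0,0,0]},{"delta_pos":[-0.15,-1,0],"dr":[0,0,0]},{"delta_pos":[0,0,0],"dr":[0,0,0]},{"delta_pos":[0,0,0],"dr":[0,0,0]}]'
python3 - <<'E'
from h import *
s=get_state(); print(s['eef_pos'],s['ee_rot'],s['q'])
k=calibration('wrist'); f=snap('wrist','w9'); 
for n,z in [('cell1_center',.025),('mat',0),('pedal_pad',.062)]:
    for r in mark_of('wrist',n): print(n,round(r['conf'],2),np.round(r['location'],1),np.round(atz(k,r['location'],z),4)[:2])
    for r in find_in('wrist',n): print('f',n,round(r['conf'],2),np.round(r['location'],1))
E
```

```text
t: 14.15
eef_pos: [0.5473, -0.0433, 0.2691]
ee_rot: [-3.141, 0.0, -1.597]
force: [-0.1, 0.1, -0.9]
width: 0.0872
gripper_force: 0.0
[ 0.54727692 -0.0433406   0.26909587] [-3.14124386e+00  1.85033493e-04 -1.59669278e+00] [ 2.77813001e-01  1.15022100e-01 -1.67572552e-01 -7.52456132e-05
 -1.28781350e+00 -3.03688488e-01]
cell1_center 0.83 [325.9 153.4] [ 0.542  -0.0863]
cell1_center 0.69 [440.8 290. ] [0.412  0.0724]
cell1_center 0.57 [438.6 200.6] [ 0.4209 -0.0333]
f cell1_center 0.82 [440.  205.2]
f cell1_center 0.74 [437.8 277.2]
f cell1_center 0.68 [324.5 157.7]
f cell1_center 0.19 [326.1  43.8]
mat 0.76 [232.7  73.4] [ 0.6384 -0.171 ]
mat 0.47 [300.2 328.4] [0.579  0.1319]
f mat 0.98 [231.6  83.4]
```

View pics/w9.png

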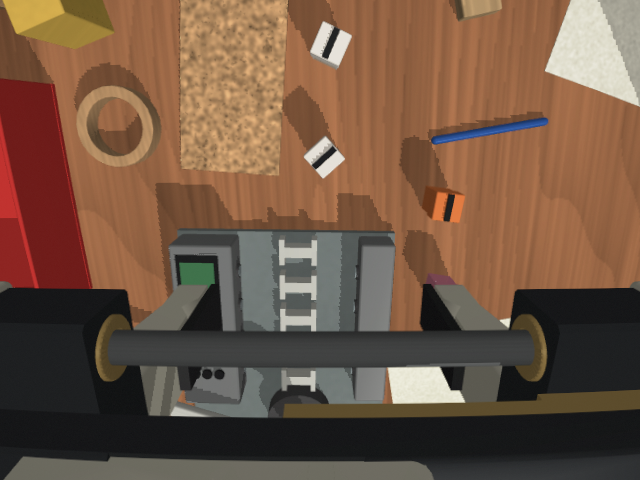

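Two white cells: A at (324,157) and B at (331,44), with dark ribs showing their yaw. I'll measure the ribs by segmentation.

```bash
cat >> h.py <<'E'
def cells(img,k,boxes,z=.053):
    g=img.astype(int); out=[]
    for (x0,y0,x1,y1) in boxes:
        s=g[y0:y1,x0:x1]; w=((s.min(2)>165)&(s.max(2)-s.min(2)<35)).astype(np.uint8)
        cs,_=cv2.findContours(w,cv2.RETR_EXTERNAL,cv2.CHAIN_APPROX_NONE)
        cs=[c for c in cs if cv2.contourArea(c)>25]; hull=cv2.convexHull(np.vstack(cs))
        m=np.zeros(w.shape,np.uint8); cv2.fillConvexPoly(m,hull,1); d=(s.max(2)<75)&(m>0)
        ys,xs=np.nonzero(d); P=np.array([atz(k,(x+x0,y+y0),z)[:2] for x,y in zip(xs,ys)]); c=P.mean(0)
        ev,V=np.linalg.eigh(np.cov((P-c).T)); v=V[:,1]; a=np.arctan2(v[1],v[0])
        H=np.array([atz(k,(x+x0,y+y0),.05)[:2] for x,y in hull[:,0,:]]).astype(np.float32)
        r=cv2.minAreaRect(H*1000)
        out.append((c.round(4),round(a,3),np.sqrt(ev*12).round(4),len(xs),np.round(r[0],1),np.round(r[1],1),round(r[2],1)))
    return out
E
python3 - <<'E'
from h import *
k=calibration('wrist'); f=cv2.imread('pics/w9.png')[:,:,::-1]
for o in cells(f,k,[(295,128,355,185),(300,12,360,75)]): print(o)
for p in [(180,168),(279,175),(287,0),(180,0)]: print(p,atz(k,p,.004).round(4))
E
```

```text
(array([ 0.5447, -0.0835]), np.float64(-2.434), array([0.0052, 0.0272]), 150, array([544.5, -83.6]), array([29. , 28.8]), 40.7)
(array([ 0.5361, -0.1882]), np.float64(1.135), array([0.0054, 0.0273]), 189, array([ 535.9, -187.6]), array([29.2, 29.2]), 64.5)
(180, 168) [ 0.7049 -0.0721  0.004 ]
(279, 175) [ 0.5945 -0.0611  0.004 ]
(287, 0) [ 0.5778 -0.238   0.004 ]
(180, 0) [ 0.6867 -0.2426  0.004 ]
```

```bash
python3 -m handwheel '[{"delta_pos":[-0.02,-0.27,-1],"dr":[0,0,8.4]},{"delta_pos":[-0.02,-0.27,-1],"dr":[0,0,8.4]},{"delta_pos":[-0.02,-0.27,-1],"dr":[0,0,8.4]},{"delta_pos":[-0.02,-0.27,-1],"dr":[0,0,8.4]},{"delta_pos":[-0.02,-0.26,-1],"dr":[0,0,8.4]},{"delta_pos":[0,0,-0.9],"dr":[0,0,0]},{"delta_pos":[0,0,-0.9],"dr":[0,0,0]},{"delta_pos":[0,0,-0.7],"dr":[0,0,0]},{"delta_pos":[0,0,0],"dr":[0,0,0]},{"delta_pos":[0,0,0],"dr":[0,0,0]}]' -0.4
python3 - <<'E'
from h import *
s=get_state(); print(s['eef_pos'],s['ee_rot'],s['force']); k=calibration('wrist'); f=snap('wrist','w10')
cv2.imwrite('pics/w10s.png',f[:,:,::-1])
for r in mark_of('wrist','cell1_center'): print(round(r['conf'],2),np.round(r['location'],1),np.round(atz(k,r['location'],.025),4)[:2])
E
```

```text
t: 15.5
eef_pos: [0.5446, -0.0829, 0.0442]
ee_rot: [3.141, -0.0, -0.862]
force: [-0.1, -0.8, 0.6]
width: 0.0614
gripper_force: 0.0
[ 0.54460546 -0.0828701   0.04423611] [ 3.14093433e+00 -1.08981199e-05 -8.62175672e-01] [-0.08479276 -0.75164277  0.61324714]
0.77 [321.5 272.5] [ 0.5444 -0.0826]
```

```bash
python3 -m handwheel '[{"delta_pos":[0,0,-0.6],"dr":[0,0,0]},{"delta_pos":[0,0,-0.5],"dr":[0,0,0]},{"delta_pos":[0,0,-0.35],"dr":[0,0,0]},{"delta_pos":[0,0,0],"dr":[0,0,0]}]'
python3 -m handwheel '[{"delta_pos":[0,0,0],"dr":[0,0,0]},{"delta_pos":[0,0,0],"dr":[0,0,0]},{"delta_pos":[0,0,0],"dr":[0,0,0]},{"delta_pos":[0,0,0],"dr":[0,0,0]},{"delta_pos":[0,0,0],"dr":[0,0,0]},{"delta_pos":[0,0,0],"dr":[0,0,0]}]' 1 25
```

```text
t: 16.0
eef_pos: [0.544, -0.0831, 0.0001]
ee_rot: [3.141, 0.0, -0.863]
force: [-0.1, 0.2, 0.8]
width: 0.0611
gripper_force: 0.0
t: 16.6
eef_pos: [0.5444, -0.0831, 0.0008]
ee_rot: [-3.141, -0.0, -0.863]
force: [-1.1, 0.7, 2.6]
width: 0.0299
gripper_force: 25.0
```

```bash
python3 -m handwheel '[{"delta_pos":[0,0,0.6],"dr":[0,0,0]},{"delta_pos":[0,0,1],"dr":[0,0,0]},{"delta_pos":[0,0,1],"dr":[0,0,0]},{"delta_pos":[0.18,0.69,0],"dr":[0,0,-7]},{"delta_pos":[0.18,0.69,0],"dr":[0,0,-7]},{"delta_pos":[0.18,0.69,0],"dr":[0,0,-7]},{"delta_pos":[0.18,0.69,0],"dr":[0,0,-7]},{"delta_pos":[0.18,0.69,0],"dr":[0,0,-7]},{"delta_pos":[0.18,0.69,0],"dr":[0,0,-7]},{"delta_pos":[0,0,0],"dr":[0,0,0]}]'
python3 -m handwheel '[{"delta_pos":[0,0,-0.4],"dr":[0,0,0]},{"delta_pos":[0,0,0],"dr":[0,0,0]},{"delta_pos":[0,0,0],"dr":[0,0,0]}]'
python3 - <<'E'
from h import *
s=get_state(); print(s['eef_pos'],s['ee_rot'],s['force'],s['width']); k=calibration('wrist'); f=snap('wrist','w11')
for r in mark_of('wrist','slot1'): print(round(r['conf'],2),np.round(r['location'],1),np.round(atz(k,r['location'],.01),4)[:2])
cv2.imwrite('pics/w11c.png',cv2.resize(f[60:420,200:440],(400,600))[:,:,::-1])
E
```

```text
t: 17.6
eef_pos: [0.5774, 0.0432, 0.0783]
ee_rot: [-3.141, 0.0, -1.598]
force: [-0.1, 0.1, -0.9]
width: 0.0299
gripper_force: 25.0
t: 17.9
eef_pos: [0.5759, 0.0402, 0.0657]
ee_rot: [3.14, -0.001, -1.596]
force: [0.6, -0.5, 0.1]
width: 0.0298
gripper_force: 25.0
[0.57591887 0.04023681 0.06566444] [ 3.13994472e+00 -7.10869557e-04 -1.59578359e+00] [ 0.56329753 -0.45946799  0.07731697] 0.029768925698765818
0.94 [322.6 367.7] [0.5776 0.1257]
0.7 [318.7 251.5] [0.578  0.0415]
```

View pics/w11c.png

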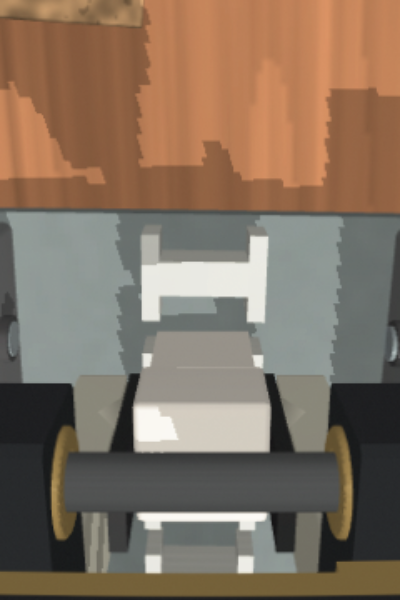

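```bash
python3 -m handwheel '[{"delta_pos":[0,0,-0.6],"dr":[0,0,0]},{"delta_pos":[0,0,-0.4],"dr":[0,0,0]},{"delta_pos":[0,0,0],"dr":[0,0,0]},{"delta_pos":[0,0,0],"dr":[0,0,0]}]'
python3 - <<'E'
from h import *
P=[]
for i in range(2):
  s=get_state(); k=calibration('wrist'); P.append(s['eef_pos']); f=grab_frame('wrist')
  for r in mark_of('wrist','slot1'): print(round(r['conf'],2),np.round(r['location'],1),np.round(atz(k,r['location'],.01),4)[:2])
print(np.round(P,4))
E
```

```text
t: 18.4
eef_pos: [0.5767, 0.0409, 0.0364]
ee_rot: [3.141, -0.0, -1.596]
force: [0.2, -0.2, -1.3]
width: 0.03
gripper_force: 25.0
0.76 [323.2 394.6] [0.5781 0.1256]
0.57 [321.7 266.2] [0.577  0.0409]
0.88 [322.9 267. ] [0.5769 0.0419]
0.84 [321.9 393. ] [0.5795 0.1252]
[[0.5767 0.0409 0.0364]
 [0.5772 0.0412 0.037 ]]
```

On target to within about 1 mm, so I'll descend gently.

```bash
python3 -m handwheel '[{"delta_pos":[0,0,-0.2],"dr":[0,0,0]},{"delta_pos":[0,0,-0.2],"dr":[0,0,0]},{"delta_pos":[0,0,0],"dr":[0,0,0]}]'
python3 -m handwheel '[{"delta_pos":[0,0,-0.2],"dr":[0,0,0]},{"delta_pos":[0,0,-0.15],"dr":[0,0,0]},{"delta_pos":[0,0,0],"dr":[0,0,0]}]'
```

```text
t: 18.9
eef_pos: [0.5759, 0.0409, 0.0233]
ee_rot: [3.14, -0.001, -1.596]
force: [-1.1, 0.6, 0.2]
width: 0.0297
gripper_force: 25.0
t: 19.2
eef_pos: [0.5761, 0.041, 0.013]
ee_rot: [3.14, -0.0, -1.596]
force: [0.3, -0.2, -1.4]
width: 0.0298
gripper_force: 25.0
```

```bash
python3 -m handwheel '[{"delta_pos":[0,0,-0.06],"dr":[0,0,0]},{"delta_pos":[0,0,0],"dr":[0,0,0]}]'
python3 -m handwheel '[{"delta_pos":[0,0,0],"dr":[0,0,0]},{"delta_pos":[0,0,0],"dr":[0,0,0]},{"delta_pos":[0,0,0],"dr":[0,0,0]},{"delta_pos":[0,0,0.5],"dr":[0,0,0]},{"delta_pos":[0,0,1],"dr":[0,0,0]},{"delta_pos":[0,0,1],"dr":[0,0,0]},{"delta_pos":[-0.2,-1,1],"dr":[0,0,8]},{"delta_pos":[-0.2,-1,0],"dr":[0,0,8]},{"delta_pos":[-0.2,-1,0],"dr":[0,0,8]},{"delta_pos":[-0.2,-1,0],"dr":[0,0,8]}]' -0.4
python3 -m handwheel '[{"delta_pos":[-0.2,-1,0],"dr":[0,0,8]},{"delta_pos":[-0.2,-1,0],"dr":[0,0,8]},{"delta_pos":[-0.2,-1,0],"dr":[0,0,8]},{"delta_pos":[0,-0.6,0],"dr":[0,0,8]},{"delta_pos":[0,0,0],"dr":[0,0,2]},{"delta_pos":[0,0,0],"dr":[0,0,0]}]'
python3 - <<'E'
from h import *
s=get_state(); print(s['eef_pos'],s['ee_rot']); k=calibration('wrist'); f=snap('wrist','w12')
for c,kk in (('wrist',k),('scene',calibration('scene'))):
  if c=='scene': snap(c,'s12')
  for r in mark_of(c,'cell1_center'): print(c,round(r['conf'],2),np.round(r['location'],1),np.round(atz(kk,r['location'],.025),4)[:2],np.round(atz(kk,r['location'],.035),4)[:2])
E
```

```text
t: 19.4
eef_pos: [0.5767, 0.0411, 0.012]
ee_rot: [3.141, -0.0, -1.596]
force: [0.7, 0.3, -0.8]
width: 0.0294
gripper_force: 25.0
t: 20.4
eef_pos: [0.5525, -0.0798, 0.1178]
ee_rot: [-3.14, -0.0, -1.031]
force: [-0.7, -0.1, 0.2]
width: 0.0614
gripper_force: 0.0
t: 21.0
eef_pos: [0.5345, -0.1875, 0.1172]
ee_rot: [-3.142, -0.0, -0.445]
force: [-0.3, 0.0, 0.1]
width: 0.0612
gripper_force: 0.0
[ 0.53450856 -0.18752336  0.11723527] [-3.14151354e+00 -1.16238015e-04 -4.45026865e-01]
wrist 0.64 [ 25.  315.3] [0.575  0.0518] [0.5761 0.0417]
scene 0.79 [348.3 219.4] [ 0.4052 -0.0302] [ 0.417  -0.0222]
scene 0.58 [328.2 270.8] [0.5679 0.036 ] [0.5768 0.0429]
scene 0.28 [529.9 366.3] [0.5623 0.4128] [0.5713 0.4129]
```

```bash
python3 -m handwheel '[{"delta_pos":[0.05,0,-0.9],"dr":[0,0,0]},{"delta_pos":[0,0,-0.9],"dr":[0,0,0]},{"delta_pos":[0,0,-0.6],"dr":[0,0,0]},{"delta_pos":[0,0,0],"dr":[0,0,0]},{"delta_pos":[0,0,0],"dr":[0,0,0]}]'
python3 - <<'E'
from h import *
s=get_state(); print(s['eef_pos'],s['ee_rot'],s['force']); k=calibration('wrist'); f=snap('wrist','w13')
for r in mark_of('wrist','cell1_center'): print(round(r['conf'],2),np.round(r['location'],1),np.round(atz(k,r['location'],.025),4)[:2])
snap('top','t13')
for r in mark_of('top','cell1_center'): print('top',round(r['conf'],2),np.round(r['location'],1),np.round(atz('top',r['location'],.025),4)[:2])
E
```

```text
t: 21.7
eef_pos: [0.5365, -0.1866, 0.0455]
ee_rot: [3.141, 0.0, -0.444]
force: [0.4, 0.0, 1.3]
width: 0.0611
gripper_force: 0.0
[ 0.53651235 -0.18660495  0.04548148] [ 3.14115954e+00  1.75324034e-04 -4.43510258e-01] [0.43981911 0.00403209 1.32575436]
```

View pics/w13.png

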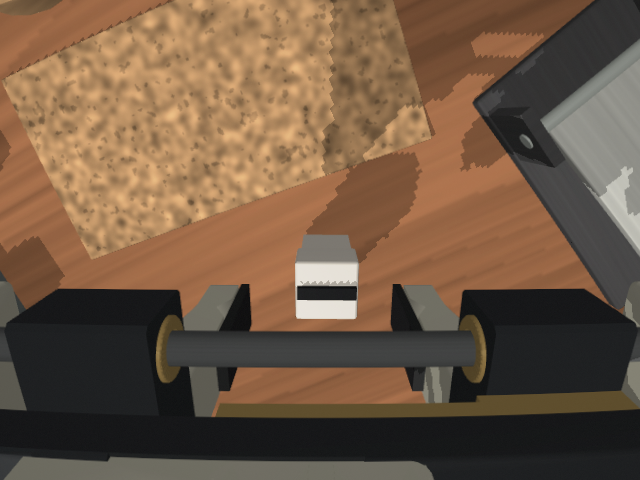

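The cell stands between the fingers with its rib at (327,293), aligned with the jaws. I'll check the offset.

```bash
python3 - <<'E'
from h import *
k=calibration('wrist'); print(atz(k,(327,293),.053), atz(k,(327,290),.05)); print(get_state()['eef_pos'])
E
python3 -m handwheel '[{"delta_pos":[0,0,-0.6],"dr":[0,0,0]},{"delta_pos":[0,0,-0.5],"dr":[0,0,0]},{"delta_pos":[0,0,-0.38],"dr":[0,0,0]},{"delta_pos":[0,0,0],"dr":[0,0,0]}]'
```

```text
[ 0.53554578 -0.1892854   0.053     ] [ 0.53571349 -0.18941146  0.05      ]
[ 0.53711739 -0.18679743  0.0464109 ]
t: 22.3
eef_pos: [0.5354, -0.1868, -0.0002]
ee_rot: [3.141, 0.002, -0.444]
force: [-0.2, 0.1, -0.4]
width: 0.0614
gripper_force: 0.0
```

```bash
python3 -m handwheel '[{"delta_pos":[-0.03,-0.07,0],"dr":[0,0,0]},{"delta_pos":[0,0,0],"dr":[0,0,0]},{"delta_pos":[0,0,0],"dr":[0,0,0]},{"delta_pos":[0,0,0],"dr":[0,0,0]},{"delta_pos":[0,0,0],"dr":[0,0,0]},{"delta_pos":[0,0,0],"dr":[0,0,0]},{"delta_pos":[0,0,0],"dr":[0,0,0]}]' 1 25
```

```text
t: 23.0
eef_pos: [0.5356, -0.189, 0.0012]
ee_rot: [-3.141, -0.001, -0.444]
force: [-0.2, 0.6, 4.5]
width: 0.03
gripper_force: 25.0
```

```bash
python3 -m handwheel '[{"delta_pos":[0,0,0.6],"dr":[0,0,0]},{"delta_pos":[0,0,1],"dr":[0,0,0]},{"delta_pos":[0,0,1],"dr":[0,0,0]},{"delta_pos":[0.13,0.95,0.5],"dr":[0,0,-8.2]},{"delta_pos":[0.13,0.95,0],"dr":[0,0,-8.2]},{"delta_pos":[0.13,0.95,0],"dr":[0,0,-8.2]},{"delta_pos":[0.13,0.95,0],"dr":[0,0,-8.2]},{"delta_pos":[0.13,0.95,0],"dr":[0,0,-8.2]},{"delta_pos":[0.13,0.95,0],"dr":[0,0,-8.2]},{"delta_pos":[0.13,0.95,0],"dr":[0,0,-8.2]}]'
python3 -m handwheel '[{"delta_pos":[0.13,0.95,0],"dr":[0,0,-8.2]},{"delta_pos":[0.13,0.95,0],"dr":[0,0,-0.5]},{"delta_pos":[0.13,0.95,0],"dr":[0,0,0]},{"delta_pos":[0.13,0.95,0],"dr":[0,0,0]},{"delta_pos":[0,0,0],"dr":[0,0,0]},{"delta_pos":[0,0,-1],"dr":[0,0,0]},{"delta_pos":[0,0,-0.9],"dr":[0,0,0]},{"delta_pos":[0,0,0],"dr":[0,0,0]},{"delta_pos":[0,0,0],"dr":[0,0,0]}]'
python3 - <<'E'
from h import *
P=[]
for i in range(2):
  s=get_state(); k=calibration('wrist'); P.append(s['eef_pos']); f=grab_frame('wrist')
  for n,z in (('slot1',.01),('cell1_center',.035)):
    for r in mark_of('wrist',n): print(n,round(r['conf'],2),np.round(r['location'],1),np.round(atz(k,r['location'],z),4)[:2])
print(np.round(P,4))
E
```

```text
t: 24.0
eef_pos: [0.5623, 0.0117, 0.0935]
ee_rot: [3.141, 0.0, -1.452]
force: [0.2, -0.2, -1.4]
width: 0.0297
gripper_force: 25.0
t: 24.9
eef_pos: [0.578, 0.124, 0.0368]
ee_rot: [3.14, -0.001, -1.598]
force: [1.3, 0.9, -0.0]
width: 0.0299
gripper_force: 25.0
slot1 0.88 [319.9 195.5] [0.5782 0.0847]
slot1 0.55 [321.2 270.9] [0.5787 0.1269]
cell1_center 0.85 [317.6 105.2] [0.578  0.0403]
slot1 0.87 [321.5 192.7] [0.5787 0.0843]
slot1 0.74 [322.  268.2] [0.5795 0.1267]
cell1_center 0.6 [323.6 102.9] [0.5765 0.0401]
[[0.578  0.124  0.0368]
 [0.5792 0.1248 0.0383]]
```

```bash
python3 -m handwheel '[{"delta_pos":[0,0.02,-0.2],"dr":[0,0,0]},{"delta_pos":[0,0,-0.2],"dr":[0,0,0]},{"delta_pos":[0,0,0],"dr":[0,0,0]}]'
python3 -m handwheel '[{"delta_pos":[0,0,-0.2],"dr":[0,0,0]},{"delta_pos":[0,0,-0.2],"dr":[0,0,0]},{"delta_pos":[0,0,-0.06],"dr":[0,0,0]},{"delta_pos":[0,0,0],"dr":[0,0,0]}]'
```

```text
t: 25.5
eef_pos: [0.5774, 0.1248, 0.0236]
ee_rot: [3.14, -0.001, -1.598]
force: [-0.2, -1.0, -1.4]
width: 0.0297
gripper_force: 25.0
t: 25.9
eef_pos: [0.578, 0.1251, 0.0111]
ee_rot: [3.141, -0.0, -1.597]
force: [-2.4, 0.1, 4.4]
width: 0.0302
gripper_force: 25.0
```

```bash
python3 -m handwheel '[{"delta_pos":[0,0,0],"dr":[0,0,0]},{"delta_pos":[0,0,0],"dr":[0,0,0]},{"delta_pos":[0,0,0],"dr":[0,0,0]},{"delta_pos":[0,0,0.5],"dr":[0,0,0]},{"delta_pos":[0,0,1],"dr":[0,0,0]},{"delta_pos":[0,0,1],"dr":[0,0,0]},{"delta_pos":[0,0,1],"dr":[0,0,0]},{"delta_pos":[0,0.5,1],"dr":[0,0,0]},{"delta_pos":[0,0,0],"dr":[0,0,0]},{"delta_pos":[0,0,0],"dr":[0,0,0]}]' -0.3
python3 - <<'E'
from h import *
s=get_state(); print(s['eef_pos'],s['ee_rot']); k=calibration('wrist'); f=snap('wrist','w14')
for n,z in (('slot1',.01),('cell1_center',.035),('bar_tip',.071)):
    for r in mark_of('wrist',n): print(n,round(r['conf'],2),np.round(r['location'],1),np.round(atz(k,r['location'],z),4)[:2])
for c in ('scene','top'):
  snap(c,c+'14')
  for n,z in (('cell1_center',.035),('bar_tip',.071)):
    for r in mark_of(c,n): print(c,n,round(r['conf'],2),np.round(r['location'],1),np.round(atz(c,r['location'],z),4)[:2])
E
```

```text
t: 26.9
eef_pos: [0.5784, 0.1406, 0.1465]
ee_rot: [-3.14, 0.001, -1.597]
force: [-1.2, -0.2, -0.6]
width: 0.057
gripper_force: 0.0
[0.57838601 0.14064323 0.14649441] [-3.14039684e+00  1.11031030e-03 -1.59738055e+00]
slot1 0.83 [322.6 146.9] [0.5766 0.0838]
slot1 0.71 [319.1 248.8] [0.5816 0.1669]
cell1_center 0.96 [542.5 130.9] [0.4178 0.0736]
cell1_center 0.81 [319.   88.7] [0.5781 0.0425]
cell1_center 0.24 [321.4 147.2] [0.5775 0.0823]
bar_tip 0.77 [ 27.6 287.8] [0.7925 0.1714]
bar_tip 0.44 [318.9 245.9] [0.5807 0.1447]
scene cell1_center 0.66 [329.  271.8] [0.5782 0.0457]
scene cell1_center 0.61 [388.9 236.1] [0.4174 0.0795]
scene bar_tip 0.75 [309.9 365.6] [0.784  0.1664]
top cell1_center 0.7 [300.2 237.5] [0.5771 0.0456]
top cell1_center 0.66 [331.1 300.4] [ 0.4188 -0.0266]
top cell1_center 0.5 [292.2 305.8] [0.4083 0.0695]
top bar_tip 0.76 [248.1 153.5] [0.7871 0.1691]
top bar_tip 0.49 [267.1 238.5] [0.5722 0.1247]
top bar_tip 0.32 [250.6 235.2] [0.5814 0.1647]
```

View pics/w14.png

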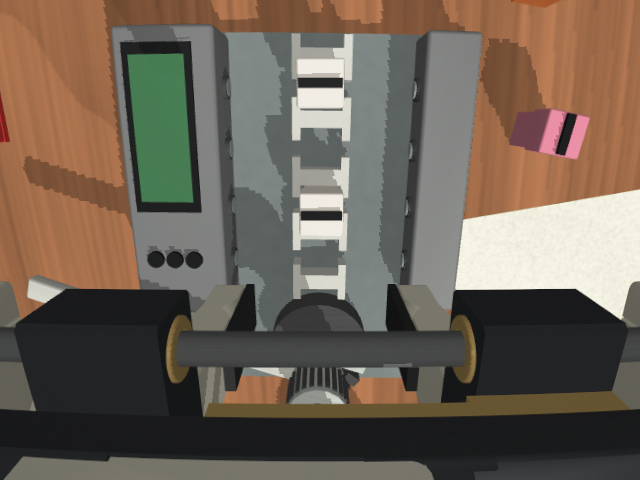

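Both cells are seated in pockets 4 and 2 with their ribs along the light path, at (321,83) and (321,215). I'm moving to the collar to lock it.

```bash
python3 -m handwheel '[{"delta_pos":[0.017,0.35,0],"dr":[0,0,8.2]},{"delta_pos":[0.017,0.35,0],"dr":[0,0,8.2]},{"delta_pos":[0.017,0.35,0],"dr":[0,0,8.2]},{"delta_pos":[0.017,0.35,0],"dr":[0,0,8.2]},{"delta_pos":[0.017,0.35,0],"dr":[0,0,8.2]},{"delta_pos":[0.017,0.35,0],"dr":[0,0,8.2]},{"delta_pos":[0.017,0.35,0],"dr":[0,0,8.2]},{"delta_pos":[0.017,0.35,0],"dr":[0,0,8.2]},{"delta_pos":[0.017,0.35,0],"dr":[0,0,8.2]},{"delta_pos":[0.017,0.34,0],"dr":[0,0,8.2]}]' -0.4
python3 -m handwheel '[{"delta_pos":[0,0,-0.8],"dr":[0,0,0]},{"delta_pos":[0,0,-0.8],"dr":[0,0,0]},{"delta_pos":[0,0,-0.7],"dr":[0,0,0]},{"delta_pos":[0,0,-0.6],"dr":[0,0,0]},{"delta_pos":[0,0,0],"dr":[0,0,0]},{"delta_pos":[0,0,0],"dr":[0,0,0]}]'
```

```text
t: 28.4
eef_pos: [0.5833, 0.2452, 0.1458]
ee_rot: [3.141, 0.0, -0.161]
force: [0.4, -0.1, 0.7]
width: 0.0615
gripper_force: 0.0
t: 29.0
eef_pos: [0.5835, 0.2448, 0.0591]
ee_rot: [3.141, 0.0, -0.166]
force: [-0.3, 0.3, 0.5]
width: 0.0612
gripper_force: 0.0
```

```bash
python3 -m handwheel '[{"delta_pos":[0,0,0],"dr":[0,0,0]},{"delta_pos":[0,0,0],"dr":[0,0,0]},{"delta_pos":[0,0,0],"dr":[0,0,0]},{"delta_pos":[0,0,0],"dr":[0,0,0]},{"delta_pos":[0,0,0],"dr":[0,0,0]}]' 1 5
python3 -m handwheel '[{"delta_pos":[0,0,0],"dr":[0,0,0]},{"delta_pos":[0,0,0],"dr":[0,0,0]},{"delta_pos":[0,0,0.2],"dr":[0,0,0]},{"delta_pos":[0,0,0.2],"dr":[0,0,0]},{"delta_pos":[0,0,0.2],"dr":[0,0,0]},{"delta_pos":[0,0,0],"dr":[0,0,0]},{"delta_pos":[0,0,0],"dr":[0,0,0]}]' 1 58
```

```text
t: 29.5
eef_pos: [0.5839, 0.2457, 0.0598]
ee_rot: [-3.14, -0.001, -0.166]
force: [-0.5, 3.3, 4.5]
width: 0.0401
gripper_force: 5.0
t: 30.2
eef_pos: [0.5836, 0.2456, 0.0757]
ee_rot: [-3.14, 0.0, -0.167]
force: [3.9, 4.8, -10.4]
width: 0.039
gripper_force: 58.0
```

```bash
python3 -m handwheel '[{"delta_pos":[0,0,0],"dr":[0,0,-6]},{"delta_pos":[0,0,0],"dr":[0,0,-6]},{"delta_pos":[0,0,0],"dr":[0,0,-6]},{"delta_pos":[0,0,0],"dr":[0,0,-6]},{"delta_pos":[0,0,0],"dr":[0,0,-6]},{"delta_pos":[0,0,0],"dr":[0,0,-6]}]'
python3 -m handwheel '[{"delta_pos":[0,0,0],"dr":[0,0,-6]},{"delta_pos":[0,0,0],"dr":[0,0,-6]},{"delta_pos":[0,0,0],"dr":[0,0,-6]},{"delta_pos":[0,0,0],"dr":[0,0,-6]},{"delta_pos":[0,0,0],"dr":[0,0,-6]},{"delta_pos":[0,0,0],"dr":[0,0,-6]},{"delta_pos":[0,0,0],"dr":[0,0,0]}]'
python3 - <<'E'
from h import *
print(get_state()['moment'])
for c in ['top','scene']:
    snap(c,c+'15')
    for r in mark_of(c,'bar_tip'): print(c,round(r['conf'],2),np.round(r['location'],1))
c=np.array([.5835,.245])
for z in (.071,.089):
  for a in (0,.1,.2): q=[*(c+.218*np.array([np.sin(a-.03),-np.cos(a-.03)])),z]; print(z,a,proj('scene',q),proj('top',q))
E
```

```text
t: 30.8
eef_pos: [0.5835, 0.2455, 0.0755]
ee_rot: [-3.141, 0.001, -0.8]
force: [4.0, 4.3, -9.6]
width: 0.0392
gripper_force: 58.0
t: 31.5
eef_pos: [0.5834, 0.2454, 0.0755]
ee_rot: [3.141, 0.0, -1.426]
force: [3.6, 4.7, -11.4]
width: 0.039
gripper_force: 58.0
[ 1.8499995  -1.93301996  0.58509666]
top 0.87 [306.7 233.7]
scene 0.77 [321.7 244.4]
scene 0.64 [363.4 289.8]
0.071 0 [321.07619275 252.8344666 ] [307.29215854 235.36699357]
0.071 0.1 [313.93904376 259.0946348 ] [306.8763412  226.48412212]
0.071 0.2 [307.55861723 265.99806259] [305.57224173 217.73433898]
0.089 0 [320.8595174  245.16553478] [307.13146478 234.32996811]
0.089 0.1 [313.61858312 251.38119537] [306.7093127 225.3044309]
0.089 0.2 [307.14075406 258.23846606] [305.38444998 216.41513803]
```

```bash
python3 -m handwheel '[{"delta_pos":[0,0,-0.15],"dr":[0,0,1]},{"delta_pos":[0,0,-0.2],"dr":[0,0,0]},{"delta_pos":[0,0,-0.18],"dr":[0,0,0]},{"delta_pos":[0,0,0],"dr":[0,0,0]},{"delta_pos":[0,0,0],"dr":[0,0,0]}]'
python3 -m handwheel '[{"delta_pos":[0,0,0],"dr":[0,0,0]},{"delta_pos":[0,0,0],"dr":[0,0,0]},{"delta_pos":[0,0,0],"dr":[0,0,0]},{"delta_pos":[0,0,0],"dr":[0,0,0]},{"delta_pos":[0,0,0],"dr":[0,0,0]}]' -0.6
python3 - <<'E'
from h import *
for c in ['top','scene']:
    snap(c,c+'16')
    for r in mark_of(c,'bar_tip'): print(c,round(r['conf'],2),np.round(r['location'],1))
    for r in mark_of(c,'pedal_pad'): print(c,'pedal',round(r['conf'],2),np.round(r['location'],1),atz(c,r['location'],.062))
E
```

```text
t: 32.2
eef_pos: [0.5835, 0.2454, 0.0601]
ee_rot: [-3.141, 0.001, -1.406]
force: [3.8, 5.5, -6.9]
width: 0.0389
gripper_force: 58.0
t: 32.7
eef_pos: [0.5832, 0.2446, 0.0612]
ee_rot: [3.141, -0.0, -1.406]
force: [-0.3, -0.7, 0.4]
width: 0.0687
gripper_force: 0.0
top 0.62 [306. 234.]
top pedal 0.95 [472.7 271.1] [ 0.47867005 -0.37389073  0.062     ]
scene 0.56 [320.2 248.2]
scene pedal 0.96 [215.2 176.2] [ 0.48686598 -0.36608277  0.062     ]
scene pedal 0.23 [324.1 279.4] [0.62321827 0.06902385 0.062     ]
```

```bash
python3 - <<'E'
from h import *
I={n:cv2.imread(f'pics/{n}.png') for n in ('scene0','scene15','scene16')}
r=[cv2.resize(I[n][225:285,295:375],(480,360),interpolation=cv2.INTER_CUBIC)[:,:] for n in I]
cv2.imwrite('pics/bar.png',cv2.resize(np.hstack(r),(800,200)))
g=lambda n:cv2.cvtColor(I[n],cv2.COLOR_BGR2GRAY)
t=g('scene0')[240:262,308:332]
for n in I:
    m=cv2.matchTemplate(g(n)[220:290,290:360],t,cv2.TM_CCOEFF_NORMED); print(n,cv2.minMaxLoc(m)[1::2])
t=g('scene15')[233:256,308:332]
for n in I:
    m=cv2.matchTemplate(g(n)[220:290,290:360],t,cv2.TM_CCOEFF_NORMED); print(n,cv2.minMaxLoc(m)[1::2])
E
```

```text
scene0 (1.0, (18, 20))
scene15 (0.6185291409492493, (21, 14))
scene16 (0.5795797109603882, (17, 20))
scene0 (0.5768933892250061, (15, 19))
scene15 (0.9999977350234985, (18, 13))
scene16 (0.4991145431995392, (14, 12))
```

View pics/bar.png

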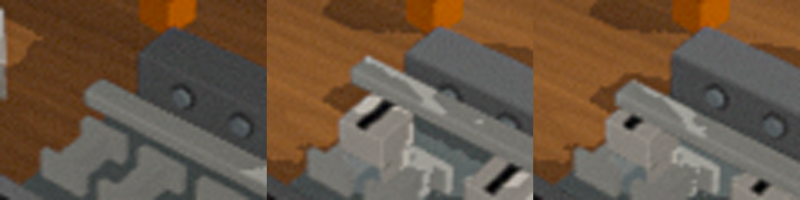

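The third panel shows the bar tip back at its original locked height over both cells. Next is the pedal.

```bash
python3 -m handwheel '[{"delta_pos":[0,0,0.7],"dr":[0,0,0]},{"delta_pos":[0,0,1],"dr":[0,0,0]},{"delta_pos":[0,0,1],"dr":[0,0,0]},{"delta_pos":[0,-0.5,1],"dr":[0,0,0]},{"delta_pos":[-0.16,-1,0],"dr":[0,0,0]},{"delta_pos":[-0.16,-1,0],"dr":[0,0,0]},{"delta_pos":[-0.16,-1,0],"dr":[0,0,0]},{"delta_pos":[-0.16,-1,0],"dr":[0,0,0]},{"delta_pos":[-0.16,-1,0],"dr":[0,0,0]},{"delta_pos":[-0.16,-1,0],"dr":[0,0,0]}]' 1 20
python3 -m handwheel '[{"delta_pos":[-0.16,-1,0],"dr":[0,0,0]},{"delta_pos":[-0.16,-1,0],"dr":[0,0,0]},{"delta_pos":[-0.16,-1,0],"dr":[0,0,0]},{"delta_pos":[-0.16,-1,0],"dr":[0,0,0]},{"delta_pos":[-0.16,-1,0],"dr":[0,0,0]},{"delta_pos":[-0.16,-1,0],"dr":[0,0,0]},{"delta_pos":[-0.16,-1,0],"dr":[0,0,0]},{"delta_pos":[-0.16,-1,0],"dr":[0,0,0]},{"delta_pos":[0,0,0],"dr":[0,0,0]},{"delta_pos":[0,0,0],"dr":[0,0,0]}]'
python3 - <<'E'
from h import *
s=get_state(); print(s['eef_pos'],s['ee_rot'],s['q']); k=calibration('wrist'); f=snap('wrist','w17')
for n,z in (('pedal_pad',.062),('mat',0)):
    for r in mark_of('wrist',n): print(n,round(r['conf'],2),np.round(r['location'],1),np.round(atz(k,r['location'],z),4)[:2])
E
```

```text
t: 34.0
eef_pos: [0.5541, 0.0487, 0.1722]
ee_rot: [-3.141, 0.0, -1.406]
force: [0.4, -0.5, 0.7]
width: 0.0011
gripper_force: 0.0
t: 35.0
eef_pos: [0.5158, -0.1907, 0.172]
ee_rot: [3.141, 0.0, -1.407]
force: [0.3, 0.1, -0.1]
width: 0.0007
gripper_force: 0.0
[ 0.51582205 -0.19070822  0.17199745] [ 3.14148648e+00  9.84871253e-05 -1.40743803e+00] [ 2.05550815e-03  1.80068906e-01 -3.15898243e-01 -9.11326303e-05
 -1.07494979e+00  1.61346158e-01]
mat 0.82 [185.  208.3] [ 0.6383 -0.1713]
```

```bash
python3 -m handwheel '[{"delta_pos":[-0.16,-1,0],"dr":[0,0,0]},{"delta_pos":[-0.16,-1,0],"dr":[0,0,0]},{"delta_pos":[-0.16,-1,0],"dr":[0,0,0]},{"delta_pos":[-0.16,-1,0],"dr":[0,0,0]},{"delta_pos":[0,0,0],"dr":[0,0,0]},{"delta_pos":[0,0,0],"dr":[0,0,0]}]'
python3 - <<'E'
from h import *
s=get_state(); print(s['eef_pos']); k=calibration('wrist'); f=snap('wrist','w18')
for r in mark_of('wrist','pedal_pad')+find_in('wrist','pedal_pad'): print(round(r['conf'],2),np.round(r['location'],1),np.round(atz(k,r['location'],.062),4)[:2])
E
```

```text
t: 35.75
eef_pos: [0.497, -0.3099, 0.1718]
ee_rot: [3.141, 0.0, -1.406]
force: [0.1, -0.1, -0.1]
width: 0.0005
gripper_force: 0.0
[ 0.49697055 -0.30989545  0.17180224]
0.7 [357.2 143.9] [ 0.4823 -0.3742]
0.69 [320.7 144.9] [ 0.5077 -0.3692]
```

```bash
python3 -m handwheel '[{"delta_pos":[-0.25,-1,0],"dr":[0,0,0]},{"delta_pos":[-0.25,-1,0],"dr":[0,0,0]},{"delta_pos":[0,-0.13,-1],"dr":[0,0,0]},{"delta_pos":[0,0,-1],"dr":[0,0,0]},{"delta_pos":[0,0,-1],"dr":[0,0,0]},{"delta_pos":[0,0,-0.9],"dr":[0,0,0]},{"delta_pos":[0,0,-0.3],"dr":[0,0,0]},{"delta_pos":[0,0,0],"dr":[0,0,0]}]'
python3 -m handwheel '[{"delta_pos":[0,0,-0.2],"dr":[0,0,0]},{"delta_pos":[0,0,-0.2],"dr":[0,0,0]},{"delta_pos":[0,0,-0.2],"dr":[0,0,0]},{"delta_pos":[0,0,0],"dr":[0,0,0]}]'
```

```text
t: 36.7
eef_pos: [0.4816, -0.3731, 0.0452]
ee_rot: [3.14, 0.001, -1.405]
force: [0.3, 0.1, 0.7]
width: 0.0007
gripper_force: 0.0
t: 37.1
eef_pos: [0.4821, -0.3747, 0.0286]
ee_rot: [-3.141, -0.001, -1.406]
force: [-2.7, -1.8, 5.2]
width: 0.0007
gripper_force: 2.7
```

```bash
python3 -m handwheel '[{"delta_pos":[0,0,-0.2],"dr":[0,0,0]},{"delta_pos":[0,0,-0.2],"dr":[0,0,0]},{"delta_pos":[0,0,0],"dr":[0,0,0]},{"delta_pos":[0,0,0],"dr":[0,0,0]}]'
```

```text
t: 37.5
eef_pos: [0.4819, -0.375, 0.0204]
ee_rot: [-3.141, -0.002, -1.405]
force: [-11.7, 4.9, 34.0]
width: 0.0003
gripper_force: 16.5
```

```bash
python3 -m handwheel '[{"delta_pos":[0,0,0.03],"dr":[0,0,0]},{"delta_pos":[0,0,0],"dr":[0,0,0]},{"delta_pos":[0,0,0],"dr":[0,0,0]},{"delta_pos":[0,0,0],"dr":[0,0,0]},{"delta_pos":[0,0,0],"dr":[0,0,0]},{"delta_pos":[0,0,0],"dr":[0,0,0]},{"delta_pos":[0,0,0],"dr":[0,0,0]},{"delta_pos":[0,0,0],"dr":[0,0,0]},{"delta_pos":[0,0,0],"dr":[0,0,0]},{"delta_pos":[0,0,0],"dr":[0,0,0]}]'
python3 - <<'E'
from h import *
for c in ['top','scene']:
    snap(c,c+'19')
    for n,z in (('pedal_pad',.041),('pedal_pad',.062)):
      for r in mark_of(c,n): print(c,n,round(r['conf'],2),np.round(r['location'],1),atz(c,r['location'],z))
E
```

```text
t: 38.5
eef_pos: [0.4819, -0.375, 0.0206]
ee_rot: [-3.141, -0.002, -1.405]
force: [-9.7, 3.4, 26.2]
width: 0.0005
gripper_force: 13.5
scene pedal_pad 0.69 [216.7 184. ] [ 0.48767096 -0.36490521  0.041     ]
scene pedal_pad 0.69 [216.7 184. ] [ 0.51007331 -0.33471019  0.062     ]
```

```bash
python3 -m handwheel '[{"delta_pos":[0,0,0.5],"dr":[0,0,0]},{"delta_pos":[0,0,0.9],"dr":[0,0,0]},{"delta_pos":[0,0,1],"dr":[0,0,0]},{"delta_pos":[0,0,1],"dr":[0,0,0]},{"delta_pos":[0.16,0.98,1],"dr":[0,0,0]},{"delta_pos":[0.16,0.98,0],"dr":[0,0,0]},{"delta_pos":[0.16,0.98,0],"dr":[0,0,0]},{"delta_pos":[0.16,0.98,0],"dr":[0,0,0]},{"delta_pos":[0.16,0.98,0],"dr":[0,0,0]},{"delta_pos":[0.16,0.98,0],"dr":[0,0,0]}]' -0.4
python3 -m handwheel '[{"delta_pos":[0.16,0.98,0],"dr":[0,0,0]},{"delta_pos":[0.16,0.98,0],"dr":[0,0,0]},{"delta_pos":[0.16,0.98,0],"dr":[0,0,0]},{"delta_pos":[0.16,0.98,0],"dr":[0,0,0]},{"delta_pos":[0.16,0.98,0],"dr":[0,0,0]},{"delta_pos":[0.16,0.98,0],"dr":[0,0,0]},{"delta_pos":[0.16,0.98,0],"dr":[0,0,0]},{"delta_pos":[0.16,0.98,0],"dr":[0,0,0]},{"delta_pos":[0.16,0.98,0],"dr":[0,0,0]},{"delta_pos":[0.16,0.98,0],"dr":[0,0,0]}]'
python3 -m handwheel '[{"delta_pos":[0.16,0.98,0],"dr":[0,0,0]},{"delta_pos":[0.16,0.98,0],"dr":[0,0,0]},{"delta_pos":[0.16,0.98,0],"dr":[0,0,0]},{"delta_pos":[0.16,0.98,0],"dr":[0,0,0]},{"delta_pos":[0.16,0.98,0],"dr":[0,0,0]},{"delta_pos":[0,0,0],"dr":[0,0,0]},{"delta_pos":[0,0,0],"dr":[0,0,0]}]'
```

```text
t: 39.8
eef_pos: [0.5111, -0.1962, 0.1494]
ee_rot: [-3.14, 0.0, -1.406]
force: [0.3, 0.7, -0.1]
width: 0.0613
gripper_force: 0.0
t: 40.8
eef_pos: [0.5589, 0.098, 0.1494]
ee_rot: [-3.141, 0.001, -1.406]
force: [0.6, -0.2, 0.3]
width: 0.0613
gripper_force: 0.0
t: 41.5
eef_pos: [0.5824, 0.2441, 0.1488]
ee_rot: [3.141, 0.0, -1.405]
force: [0.6, -0.1, -0.2]
width: 0.0613
gripper_force: 0.0
```

```bash
python3 -m handwheel '[{"delta_pos":[0.04,0.04,-0.8],"dr":[0,0,0]},{"delta_pos":[0,0,-0.8],"dr":[0,0,0]},{"delta_pos":[0,0,-0.8],"dr":[0,0,0]},{"delta_pos":[0,0,-0.6],"dr":[0,0,0]},{"delta_pos":[0,0,0],"dr":[0,0,0]},{"delta_pos":[0,0,0],"dr":[0,0,0]}]'
python3 -m handwheel '[{"delta_pos":[0,0,0],"dr":[0,0,0]},{"delta_pos":[0,0,0],"dr":[0,0,0]},{"delta_pos":[0,0,0],"dr":[0,0,0]},{"delta_pos":[0,0,0],"dr":[0,0,0]},{"delta_pos":[0,0,0],"dr":[0,0,0]}]' 1 5
python3 -m handwheel '[{"delta_pos":[0,0,0],"dr":[0,0,0]},{"delta_pos":[0,0,0],"dr":[0,0,0]},{"delta_pos":[0,0,0.2],"dr":[0,0,0]},{"delta_pos":[0,0,0.2],"dr":[0,0,0]},{"delta_pos":[0,0,0.2],"dr":[0,0,0]},{"delta_pos":[0,0,0],"dr":[0,0,0]},{"delta_pos":[0,0,0],"dr":[0,0,0]}]' 1 58
```

```text
t: 42.1
eef_pos: [0.5841, 0.2439, 0.0595]
ee_rot: [-3.141, -0.0, -1.406]
force: [0.0, 0.2, 0.2]
width: 0.0615
gripper_force: 0.0
t: 42.6
eef_pos: [0.584, 0.2447, 0.0598]
ee_rot: [-3.141, 0.0, -1.405]
force: [-2.3, -0.7, 5.9]
width: 0.0397
gripper_force: 5.0
t: 43.3
eef_pos: [0.5838, 0.2446, 0.0766]
ee_rot: [3.141, 0.0, -1.406]
force: [2.8, 1.8, -9.2]
width: 0.0393
gripper_force: 58.0
```

```bash
python3 -m handwheel '[{"delta_pos":[0,0,0],"dr":[0,0,6]},{"delta_pos":[0,0,0],"dr":[0,0,6]},{"delta_pos":[0,0,0],"dr":[0,0,6]},{"delta_pos":[0,0,0],"dr":[0,0,6]},{"delta_pos":[0,0,0],"dr":[0,0,6]},{"delta_pos":[0,0,0],"dr":[0,0,6]}]'
python3 -m handwheel '[{"delta_pos":[0,0,0],"dr":[0,0,6]},{"delta_pos":[0,0,0],"dr":[0,0,6]},{"delta_pos":[0,0,0],"dr":[0,0,6]},{"delta_pos":[0,0,0],"dr":[0,0,6]},{"delta_pos":[0,0,0],"dr":[0,0,6]},{"delta_pos":[0,0,0],"dr":[0,0,6]},{"delta_pos":[0,0,0],"dr":[0,0,0]}]'
python3 - <<'E'
from h import *
print(get_state()['moment'])
for c in ['top','scene']:
    snap(c,c+'20')
    for r in mark_of(c,'bar_tip'): print(c,round(r['conf'],2),np.round(r['location'],1))
E
```

```text
t: 43.9
eef_pos: [0.5843, 0.245, 0.0767]
ee_rot: [-3.141, 0.0, -0.773]
force: [4.1, 2.7, -10.4]
width: 0.0388
gripper_force: 58.0
t: 44.6
eef_pos: [0.5846, 0.2456, 0.0768]
ee_rot: [-3.14, -0.001, -0.147]
force: [5.0, 4.6, -10.8]
width: 0.0394
gripper_force: 58.0
[ 1.65334012 -1.80226839 -0.87035187]
top 0.94 [245.9 149.5]
top 0.21 [472.3 270.6]
scene 0.75 [308.8 357.4]
```

```bash
python3 -m handwheel '[{"delta_pos":[0,0,-0.15],"dr":[0,0,-1]},{"delta_pos":[0,0,-0.2],"dr":[0,0,0]},{"delta_pos":[0,0,-0.2],"dr":[0,0,0]},{"delta_pos":[0,0,0],"dr":[0,0,0]},{"delta_pos":[0,0,0],"dr":[0,0,0]}]'
python3 -m handwheel '[{"delta_pos":[0,0,0],"dr":[0,0,0]},{"delta_pos":[0,0,0],"dr":[0,0,0]},{"delta_pos":[0,0,0],"dr":[0,0,0]},{"delta_pos":[0,0,0],"dr":[0,0,0]},{"delta_pos":[0,0,0],"dr":[0,0,0]}]' -0.6
python3 -m handwheel '[{"delta_pos":[0,0,0.7],"dr":[0,0,0]},{"delta_pos":[0,0,1],"dr":[0,0,0]},{"delta_pos":[0,0,1],"dr":[0,0,-8]},{"delta_pos":[0,-0.2,1],"dr":[0,0,-8]},{"delta_pos":[0,-0.2,1],"dr":[0,0,-8]},{"delta_pos":[0,-0.3,0],"dr":[0,0,-8]},{"delta_pos":[0,-0.3,0],"dr":[0,0,-8]},{"delta_pos":[0,-0.3,0],"dr":[0,0,-8]},{"delta_pos":[0,-0.3,0],"dr":[0,0,-8]},{"delta_pos":[0,-0.3,0],"dr":[0,0,-8]}]'
python3 -m handwheel '[{"delta_pos":[0,-0.2,0],"dr":[0,0,-8]},{"delta_pos":[0,-0.2,0],"dr":[0,0,-8.5]},{"delta_pos":[0,0,0],"dr":[0,0,0]},{"delta_pos":[0,0,0],"dr":[0,0,0]}]'
python3 - <<'E'
from h import *
s=get_state(); print(s['eef_pos'],s['ee_rot']); k=calibration('wrist'); f=snap('wrist','w21')
for n,z in (('cell1_center',.035),('slot1',.01),('bar_tip',.071)):
    for r in mark_of('wrist',n): print(n,round(r['conf'],2),np.round(r['location'],1),np.round(atz(k,r['location'],z),4)[:2])
for c in ['top','scene']:
    snap(c,c+'21')
    for n,z in (('cell1_center',.035),('bar_tip',.071)):
      for r in mark_of(c,n): print(c,n,round(r['conf'],2),np.round(r['location'],1),np.round(atz(c,r['location'],z),4)[:2])
E
```

```text
t: 45.3
eef_pos: [0.5847, 0.2456, 0.0606]
ee_rot: [-3.14, -0.001, -0.166]
force: [3.8, 2.9, -7.2]
width: 0.0392
gripper_force: 58.0
t: 45.8
eef_pos: [0.5839, 0.2444, 0.0607]
ee_rot: [3.142, -0.0, -0.167]
force: [-0.1, 0.9, 0.5]
width: 0.0688
gripper_force: 0.0
t: 46.8
eef_pos: [0.5838, 0.187, 0.2016]
ee_rot: [-3.142, -0.0, -1.289]
force: [0.3, -0.4, 0.2]
width: 0.0696
gripper_force: 0.0
t: 47.2
eef_pos: [0.5839, 0.1755, 0.2016]
ee_rot: [-3.141, 0.0, -1.567]
force: [-0.0, 0.4, -0.1]
width: 0.07
gripper_force: 0.0
[0.58391652 0.1755057  0.20157801] [-3.14145606e+00  5.03883135e-05 -1.56748602e+00]
cell1_center 0.86 [521.5  92.7] [0.4175 0.074 ]
cell1_center 0.61 [334.   50.9] [0.5747 0.0442]
slot1 0.94 [324.3 195.4] [0.5817 0.167 ]
bar_tip 0.91 [ 67.4 213.1] [0.7926 0.17  ]
top cell1_center 0.66 [290.4 305.6] [0.4089 0.0739]
top cell1_center 0.49 [301.3 238.4] [0.5748 0.0429]
top cell1_center 0.47 [330.8 300. ] [ 0.4198 -0.0258]
top bar_tip 0.71 [249.2 154.9] [0.7834 0.1664]
scene cell1_center 0.73 [329.6 269.4] [0.5721 0.0426]
scene cell1_center 0.62 [389.6 238.6] [0.4239 0.085 ]
scene bar_tip 0.67 [307.5 364. ] [0.7839 0.1619]
```

```bash
python3 - <<'E'
from h import *
k=calibration('wrist'); f=cv2.imread('pics/w21.png')[:,:,::-1]
for p in ((.5785,.125,.063),(.577,.041,.063)):
    c=proj(k,p).astype(int); b=(c[0]-35,max(c[1]-28,0),c[0]+35,c[1]+28); print(c); 
    try: print(cells(f,k,[b],.063))
    except Exception as e: print(e)
E
```

```text
[328 154]
[(array([0.5787, 0.1257]), np.float64(3.115), array([0.0055, 0.028 ]), 251, array([580. , 125.3]), array([46.2, 39.1]), 87.4)]
[331  39]
[(array([0.5764, 0.0434]), np.float64(3.095), array([0.006 , 0.0272]), 319, array([576.1,  38. ]), array([40.4, 39.5]), 0.1)]
```

```bash
python3 -m handwheel '[{"delta_pos":[-0.06,-0.56,-0.5],"dr":[0,0,-1.7]},{"delta_pos":[-0.06,-0.56,-0.5],"dr":[0,0,0]},{"delta_pos":[-0.06,-0.55,-1],"dr":[0,0,0]},{"delta_pos":[0,0,-1],"dr":[0,0,0]},{"delta_pos":[0,0,-1],"dr":[0,0,0]},{"delta_pos":[0,0,-0.8],"dr":[0,0,0]},{"delta_pos":[0,0,0],"dr":[0,0,0]},{"delta_pos":[0,0,0],"dr":[0,0,0]}]' -0.4
python3 -m handwheel '[{"delta_pos":[0,0,-0.6],"dr":[0,0,0]},{"delta_pos":[0,0,-0.6],"dr":[0,0,0]},{"delta_pos":[0,0,-0.3],"dr":[0,0,0]},{"delta_pos":[0,0,0],"dr":[0,0,0]},{"delta_pos":[0,0,0],"dr":[0,0,0]}]'
```

```text
t: 48.5
eef_pos: [0.5788, 0.1255, 0.0578]
ee_rot: [3.141, -0.001, -1.601]
force: [0.2, -0.6, -0.3]
width: 0.0616
gripper_force: 0.0
t: 49.0
eef_pos: [0.5793, 0.1258, 0.0136]
ee_rot: [-3.14, 0.001, -1.601]
force: [0.1, -0.3, -0.1]
width: 0.0615
gripper_force: 0.0
```

```bash
python3 -m handwheel '[{"delta_pos":[0,0,-0.05],"dr":[0,0,0]},{"delta_pos":[0,0,0],"dr":[0,0,0]},{"delta_pos":[0,0,0],"dr":[0,0,0]},{"delta_pos":[0,0,0],"dr":[0,0,0]},{"delta_pos":[0,0,0],"dr":[0,0,0]},{"delta_pos":[0,0,0],"dr":[0,0,0]},{"delta_pos":[0,0,0.5],"dr":[0,0,0]},{"delta_pos":[0,0,0.8],"dr":[0,0,0]},{"delta_pos":[0,0,0.8],"dr":[0,0,0]},{"delta_pos":[0,0,1],"dr":[0,0,0]}]' 1 30
python3 -m handwheel '[{"delta_pos":[0.15,-0.96,0],"dr":[0,0,0]},{"delta_pos":[0.15,-0.96,0],"dr":[0,0,0]},{"delta_pos":[0.15,-0.96,0],"dr":[0,0,0]},{"delta_pos":[0.15,-0.96,0],"dr":[0,0,0]},{"delta_pos":[0.15,-0.96,0],"dr":[0,0,0]},{"delta_pos":[0.15,-0.96,0],"dr":[0,0,0]},{"delta_pos":[0.15,-0.96,0],"dr":[0,0,0]},{"delta_pos":[0.15,-0.96,0],"dr":[0,0,0]},{"delta_pos":[0.15,-0.96,0],"dr":[0,0,0]},{"delta_pos":[0.15,-0.96,0],"dr":[0,0,0]}]'
python3 -m handwheel '[{"delta_pos":[0.15,-0.96,0],"dr":[0,0,0]},{"delta_pos":[0.15,-0.96,0],"dr":[0,0,0]},{"delta_pos":[0,0,-0.5],"dr":[0,0,0]},{"delta_pos":[0,0,-1],"dr":[0,0,0]},{"delta_pos":[0,0,-0.8],"dr":[0,0,0]},{"delta_pos":[0,0,-0.4],"dr":[0,0,0]},{"delta_pos":[0,0,0],"dr":[0,0,0]},{"delta_pos":[0,0,0],"dr":[0,0,0]}]'
```

```text
t: 50.0
eef_pos: [0.5777, 0.1251, 0.1039]
ee_rot: [3.14, -0.001, -1.601]
force: [0.9, 0.7, -0.7]
width: 0.0299
gripper_force: 30.0
t: 51.0
eef_pos: [0.6234, -0.1637, 0.1037]
ee_rot: [3.141, 0.0, -1.601]
force: [1.3, 0.3, -0.3]
width: 0.0301
gripper_force: 30.0
t: 51.8
eef_pos: [0.633, -0.22, 0.0235]
ee_rot: [-3.141, -0.0, -1.601]
force: [0.3, -0.4, 0.1]
width: 0.0297
gripper_force: 30.0
```

```bash
python3 -m handwheel '[{"delta_pos":[0,0,-0.25],"dr":[0,0,0]},{"delta_pos":[0,0,-0.2],"dr":[0,0,0]},{"delta_pos":[0,0,-0.15],"dr":[0,0,0]},{"delta_pos":[0,0,0],"dr":[0,0,0]},{"delta_pos":[0,0,0],"dr":[0,0,0]}]'
```

```text
t: 52.3
eef_pos: [0.6326, -0.2201, 0.005]
ee_rot: [-3.141, 0.0, -1.601]
force: [-0.5, 0.3, -1.5]
width: 0.0297
gripper_force: 30.0
```

```bash
python3 -m handwheel '[{"delta_pos":[0,0,-0.05],"dr":[0,0,0]},{"delta_pos":[0,0,0],"dr":[0,0,0]},{"delta_pos":[0,0,0],"dr":[0,0,0]}]'
```

```text
t: 52.6
eef_pos: [0.6326, -0.2202, 0.0049]
ee_rot: [-3.141, -0.0, -1.601]
force: [-3.2, 2.0, 10.0]
width: 0.03
gripper_force: 30.0
```

Contact. I'll release and go back for the cell in pocket 4.

```bash
python3 -m handwheel '[{"delta_pos":[0,0,0.03],"dr":[0,0,0]},{"delta_pos":[0,0,0],"dr":[0,0,0]},{"delta_pos":[0,0,0],"dr":[0,0,0]},{"delta_pos":[0,0,0],"dr":[0,0,0]},{"delta_pos":[0,0,0.5],"dr":[0,0,0]},{"delta_pos":[0,0,1],"dr":[0,0,0]},{"delta_pos":[0,0,1],"dr":[0,0,0]},{"delta_pos":[0,0,1],"dr":[0,0,0]},{"delta_pos":[0,0.5,0],"dr":[0,0,0]},{"delta_pos":[-0.22,1,0],"dr":[0,0,0]}]' -0.4
python3 -m handwheel '[{"delta_pos":[-0.22,1,0],"dr":[0,0,0]},{"delta_pos":[-0.22,1,0],"dr":[0,0,0]},{"delta_pos":[-0.22,1,0],"dr":[0,0,0]},{"delta_pos":[-0.22,1,0],"dr":[0,0,0]},{"delta_pos":[-0.22,1,0],"dr":[0,0,0]},{"delta_pos":[-0.22,1,0],"dr":[0,0,0]},{"delta_pos":[-0.22,1,0],"dr":[0,0,0]},{"delta_pos":[0,0.25,0],"dr":[0,0,0]},{"delta_pos":[0,0,0],"dr":[0,0,0]},{"delta_pos":[0,0,0],"dr":[0,0,0]}]'
python3 - <<'E'
from h import *
s=get_state(); print(s['eef_pos'],s['ee_rot']); k=calibration('wrist'); f=snap('wrist','w22')
for n,z in (('cell1_center',.029),('cell1_center',.035),('slot1',.01)):
    for r in mark_of('wrist',n): print(n,round(r['conf'],2),np.round(r['location'],1),np.round(atz(k,r['location'],z),4)[:2])
for c in ['top']:
    snap(c,c+'22')
    for n,z in (('cell1_center',.035),('mat',0),('bar_tip',.071)):
      for r in mark_of(c,n): print(c,n,round(r['conf'],2),np.round(r['location'],1),np.round(atz(c,r['location'],z),4)[:2])
E
```

```text
t: 53.6
eef_pos: [0.6271, -0.176, 0.1115]
ee_rot: [-3.138, -0.0, -1.603]
force: [-0.3, 0.9, -1.1]
width: 0.0616
gripper_force: 0.0
t: 54.6
eef_pos: [0.5799, 0.042, 0.1097]
ee_rot: [-3.141, -0.0, -1.601]
force: [-0.5, -0.5, -0.3]
width: 0.0616
gripper_force: 0.0
[0.57986465 0.04201981 0.1097038 ] [-3.14129200e+00 -4.74877072e-06 -1.60095757e+00]
cell1_center 0.93 [326.9 239.7] [0.5767 0.0435]
cell1_center 0.7 [556.6 267. ] [0.4135 0.0687]
cell1_center 0.59 [566.1 123.4] [ 0.4203 -0.0303]
cell1_center 0.93 [326.9 239.7] [0.5767 0.0416]
cell1_center 0.7 [556.6 267. ] [0.4173 0.0663]
cell1_center 0.59 [566.1 123.4] [ 0.4239 -0.0304]
slot1 0.67 [326.2 331.5] [0.579  0.1249]
slot1 0.62 [325.1 378.1] [0.5811 0.1683]
slot1 0.6 [326.5 285.4] [0.5778 0.0854]
top cell1_center 0.54 [332.8 301.1] [ 0.417  -0.0307]
top cell1_center 0.45 [291.3 306.9] [0.4056 0.0718]
top mat 0.67 [383.8 212.4] [ 0.6413 -0.1719]
top bar_tip 0.58 [247.3 154.4] [0.7849 0.1712]
```

```bash
python3 -m handwheel '[{"delta_pos":[-0.08,0,-0.9],"dr":[0,0,0]},{"delta_pos":[0,0,-0.8],"dr":[0,0,0]},{"delta_pos":[0,0,-0.7],"dr":[0,0,0]},{"delta_pos":[0,0,-0.5],"dr":[0,0,0]},{"delta_pos":[0,0,-0.35],"dr":[0,0,0]},{"delta_pos":[0,0,0],"dr":[0,0,0]},{"delta_pos":[0,0,0],"dr":[0,0,0]}]'
python3 -m handwheel '[{"delta_pos":[0,0,0],"dr":[0,0,0]},{"delta_pos":[0,0,0],"dr":[0,0,0]},{"delta_pos":[0,0,0],"dr":[0,0,0]},{"delta_pos":[0,0,0],"dr":[0,0,0]},{"delta_pos":[0,0,0],"dr":[0,0,0]},{"delta_pos":[0,0,0],"dr":[0,0,0]},{"delta_pos":[0,0,0.5],"dr":[0,0,0]},{"delta_pos":[0,0,0.8],"dr":[0,0,0]},{"delta_pos":[0,0,0.8],"dr":[0,0,0]},{"delta_pos":[0,0,0.9],"dr":[0,0,0]}]' 1 30
python3 -m handwheel '[{"delta_pos":[0.36,-0.9,0],"dr":[0,0,0]},{"delta_pos":[0.36,-0.9,0],"dr":[0,0,0]},{"delta_pos":[0.36,-0.9,0],"dr":[0,0,0]},{"delta_pos":[0.36,-0.9,0],"dr":[0,0,0]},{"delta_pos":[0.36,-0.9,0],"dr":[0,0,0]},{"delta_pos":[0.36,-0.9,0],"dr":[0,0,0]},{"delta_pos":[0,0,-0.9],"dr":[0,0,0]},{"delta_pos":[0,0,-0.9],"dr":[0,0,0]},{"delta_pos":[0,0,-0.6],"dr":[0,0,0]},{"delta_pos":[0,0,0],"dr":[0,0,0]}]'
```

```text
t: 55.7
eef_pos: [0.5777, 0.0424, 0.0122]
ee_rot: [-3.141, -0.0, -1.601]
force: [-0.2, -0.2, -0.1]
width: 0.0614
gripper_force: 0.0
t: 56.7
eef_pos: [0.5767, 0.0422, 0.1022]
ee_rot: [3.14, -0.0, -1.601]
force: [0.6, -0.2, -0.1]
width: 0.0297
gripper_force: 30.0
t: 57.7
eef_pos: [0.6396, -0.1199, 0.0266]
ee_rot: [3.136, -0.0, -1.602]
force: [-0.2, 0.6, -1.1]
width: 0.0295
gripper_force: 30.0
```

```bash
python3 -m handwheel '[{"delta_pos":[0,0,-0.3],"dr":[0,0,0]},{"delta_pos":[0,0,-0.25],"dr":[0,0,0]},{"delta_pos":[0,0,-0.15],"dr":[0,0,0]},{"delta_pos":[0,0,0],"dr":[0,0,0]},{"delta_pos":[0,0,0],"dr":[0,0,0]}]'
```

```text
t: 58.2
eef_pos: [0.6424, -0.1196, 0.0092]
ee_rot: [-3.141, -0.0, -1.601]
force: [0.3, 0.9, -0.4]
width: 0.0299
gripper_force: 30.0
```

```bash
python3 -m handwheel '[{"delta_pos":[0,0,-0.1],"dr":[0,0,0]},{"delta_pos":[0,0,-0.07],"dr":[0,0,0]},{"delta_pos":[0,0,0],"dr":[0,0,0]},{"delta_pos":[0,0,0],"dr":[0,0,0]}]'
```

```text
t: 58.6
eef_pos: [0.6427, -0.1197, 0.006]
ee_rot: [-3.14, -0.0, -1.601]
force: [-5.4, 1.2, 13.9]
width: 0.03
gripper_force: 30.0
```

```bash
python3 -m handwheel '[{"delta_pos":[0,0,0.04],"dr":[0,0,0]},{"delta_pos":[0,0,0],"dr":[0,0,0]},{"delta_pos":[0,0,0],"dr":[0,0,0]},{"delta_pos":[0,0,0],"dr":[0,0,0]},{"delta_pos":[0,0,0.5],"dr":[0,0,0]},{"delta_pos":[0,0,1],"dr":[0,0,0]},{"delta_pos":[0,0,1],"dr":[0,0,0]},{"delta_pos":[0,0,1],"dr":[0,0,0]},{"delta_pos":[-0.5,0.5,1],"dr":[0,0,0]},{"delta_pos":[-0.5,0.5,1],"dr":[0,0,0]}]' -0.4
python3 -m handwheel '[{"delta_pos":[-0.5,0.5,1],"dr":[0,0,0]},{"delta_pos":[0,0.2,1],"dr":[0,0,0]},{"delta_pos":[0,0,0],"dr":[0,0,0]},{"delta_pos":[0,0,0],"dr":[0,0,0]}]'
python3 - <<'E'
from h import *
s=get_state(); print(s['eef_pos'],s['ee_rot']); k=calibration('wrist'); f=snap('wrist','w23')
for n,z in (('cell1_center',.029),('mat',0)):
    for r in mark_of('wrist',n): print(n,round(r['conf'],2),np.round(r['location'],1),np.round(atz(k,r['location'],z),4)[:2])
for c in ['top','scene']:
    snap(c,c+'23')
    for n,z in (('cell1_center',.029),('bar_tip',.071),('pedal_pad',.062)):
      for r in mark_of(c,n): print(c,n,round(r['conf'],2),np.round(r['location'],1),np.round(atz(c,r['location'],z),4)[:2])
E
```

```text
t: 59.6
eef_pos: [0.6118, -0.0897, 0.172]
ee_rot: [-3.141, -0.0, -1.602]
force: [0.3, -0.1, -0.3]
width: 0.0616
gripper_force: 0.0
t: 60.0
eef_pos: [0.5974, -0.0683, 0.2319]
ee_rot: [-3.139, 0.001, -1.601]
force: [-0.4, 0.3, -0.7]
width: 0.0613
gripper_force: 0.0
[ 0.59744471 -0.06834768  0.23189283] [-3.13867497e+00  7.19107255e-04 -1.60071448e+00]
cell1_center 0.64 [273.8 152.3] [ 0.6419 -0.1172]
cell1_center 0.63 [499.5 230.9] [ 0.4201 -0.0338]
mat 0.83 [278.7  97. ] [ 0.6375 -0.1684]
top cell1_center 0.53 [290.9 308.8] [0.4009 0.0732]
top cell1_center 0.47 [332.2 299.2] [ 0.4216 -0.0295]
top pedal_pad 0.71 [472.7 271. ] [ 0.4789 -0.3739]
scene cell1_center 0.74 [240.6 256.9] [ 0.6408 -0.1263]
scene cell1_center 0.7 [346.  220.9] [ 0.4175 -0.0279]
scene cell1_center 0.66 [386.8 235.7] [0.4117 0.0716]
scene cell1_center 0.61 [532.4 364.7] [0.5607 0.415 ]
scene bar_tip 0.64 [309.7 366.6] [0.7855 0.1672]
scene bar_tip 0.52 [241.5 258.5] [ 0.6754 -0.0806]
scene bar_tip 0.52 [381.6 306.5] [0.6273 0.1875]
scene pedal_pad 0.7 [212.7 177.1] [ 0.4934 -0.3678]
```

View pics/w23.png

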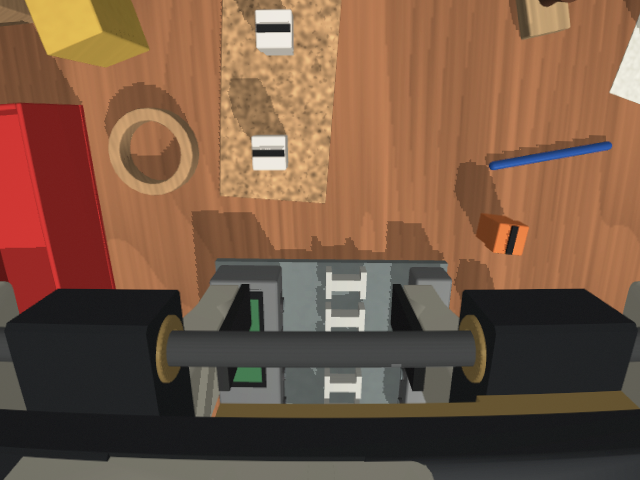

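Both cells stand upright on the mat, at (270,152) and (274,30), and the pockets are empty. The bar is aside and the pedal is up.

```bash
python3 -c "
from station import *
print(job_done())"
```

```text
the job is handed in; nothing more can be done
None
```

I handed the job in at about 60 s of the 210 s limit, with both cells found standing upright on the cork mat, the bar aside and down in the released notch, and the pedal up after its hold; the station gave no verdict.

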